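Find the heater blank that fills the gap

ROBOT

A 7-joint arm with a two-finger parallel gripper is mounted at the origin on the work surface. World frame = base frame: x ahead of the robot, y to its left, z up, the work surface at z = 0. Lengths are in m, angles in rad, forces in N, time in s.
With the tool pointing down it reaches from about 0.4 to 0.875 m from the base axis. Payload 19.3 kg.
Tool frame: the origin (TCP) lies at the very end of the fingers, on their centre line; the grasp point (between the pads) lies 19 mm behind it; z points along the fingers, y is the direction in which the jaws open and shut (so a half turn about z gives the same grasp; the last joint's range is limited). The gripper opens to 85 mm and grips with 20 to 120 N. Pads are 22 mm wide; open, the fingers measure 114 mm over their backs; the gripper's body (76 mm by 85 mm) begins 54 mm behind the grasp point. The pads swing forward as they close: fully open they stand 13 mm farther back than shut.
Start: joints at [-1.326, 0.521, -0.036, 1.599, 0.021, 1.021, -0.113], TCP at [0.194, 0.594, 0.231] pointing down, gripper open.
Joint ranges: [-2.91, 2.91], [-0.3, 2.13], [-1.5, 1.42], [0.17, 2.43], [-1.26, 4.41], [0.16, 1.93], [-2.52, 2.52]. Speed limits (rad/s): [1.89, 1.89, 2.39, 2.39, 3.01, 3.01, 3.01].

INTERFACE

Orientations are given as [roll, pitch, yaw] about the fixed x, y, z axes, in that order (R = Rz(yaw) Ry(pitch) Rx(roll)).
In Python, from workcell import bot gives the robot as it stands. The module is installed in compiled form; this text tells all that it offers.
- The arm moves only by the shell command python3 -m inch 'ROWS' [FORCE]. ROWS is JSON, a list of rows, each an object of numbers: "dx", "dy", "dz": the shift along the tool's x, y, z in mm; "rx", "ry", "rz": the turn, a rotation vector about the tool's x, y, z in rad; "hand": the closure, from -1 (fully open) to 1 (shut), so that 0 is half open. In form: [{"dx": .., "dy": .., "dz": .., "rx": .., "ry": .., "rz": .., "hand": ..}, ...]. A call has 1 to 10 rows; each row shifts and turns the commanded pose from where the row before left it, along the tool's axes as they then stand; what a row does not reach is not made up. A row lasts 1/10 s, in which the tool goes at most 50 mm and 8.59 degrees, less where a joint would pass 70% of its speed; a pose out of reach is approached as far as the arm can. A call with a gripper value outside its range is refused whole. The fingers move at their own pace and stop on an object; FORCE is the grip in N (left out, the last holds). Time passes only in rows, so rows that do not move let the fingers close. It gives the time, the measured TCP pose, the force and the opening at its end, in the units of the state.
- bot.observe(): the state, without advancing time (a new reading comes with each control period).
- bot.grab_frame(name): name is "scene" or "top"; returns (picture, depth): 420x560x3 uint8, red, green, blue; 420x560 float32, m along the optical axis (not along the pixel's ray), 0 where there is no reading.
- bot.get_calibration(name): a dict with "vertical_fov" (degrees; the focal length in pixels is half the picture's height over the tangent of half this angle, whatever the lens; pixels are square), "cx", "cy" (the principal point, pixels), "origin" and "orientation" of the camera in the world. Camera axes: x right, y down, z forward; pixel columns grow to the right and rows downward; lengths in m; the calibration is good to about 2 mm. A picture is of the moment at which its call begins. get_calibration takes no time and is no camera call.
- bot.job_done(): hands the job in, once; it reports no verdict.
Trained networks look in the newest picture that a camera, given by its name, has taken for a name from the list of things; names that differ only in an ending like _2 or _b are one class to them, and where a whole thing is asked for, a point or a joint stands for the part that bears it (a point fixed in the world has none). Each returns a list of dicts, best first, with "score" (0 to 1); they miss things now and then, are a little off and sometimes report something else, mostly with a low value. They report only what shows in the picture. A call takes as long as a camera call. They do not tell look-alikes from the thing itself.
- bot.trace(camera, target): "region" (420x560 bool, what is visible of it) and "box" ([left, top, right, bottom] in pixels, round what is visible of it).
- bot.tip_of(camera, target): "centre" ([row, column] in pixels: a listed point, or the origin of a listed thing).
The state is a dict: "clock": time; "qpos": joint angles; "qd": joint speeds; "joint_efforts": joint torques, N m; "position": TCP position; "tool_rot": TCP orientation; "force": force on the tool from outside, world axes, zero at the start; "moment": the same for the moment, N m; "grip_width": finger opening in m.
Only numpy, scipy, OpenCV 4.12 (cv2) and the standard library are available. Lean on these libraries where they do the work, as an engineer would, in place of code of your own. Each camera call takes 0.05 s, during which the arm holds its last target.

TASK

The row of tube blocks on the block heater has a gap left between its end stop and the first tube block. Find out which of the three plain aluminium blanks in the rack fills that gap, the thickest that goes in freely, and seat it there squarely, fully down on the deck and centred front to back, lowering it in the grip all the way down instead of letting it drop. Leave the other two blanks standing in the rack, and knock nothing over.

Things in the scene. Friction and masses are not known exactly. Their poses are not given: they have to be found in the camera images.
- end_stop (a point): the block heater's end stop: a fixed steel upright 18 mm thick, 46 mm in x, 69 mm tall, on the flat deck (45 mm above the table). This point is on its inner face at deck level, mid-depth. y points along the row: the gap begins at y = 0, the tube blocks follow at larger y; x runs front to back, z up. Centred front to back means a blank's centre at x = 0
- heater: the fixed white block heater, 170 by 275 mm, origin on the table below end_stop, same axes. On its deck three fixed aluminium tube blocks with holes on top, 46 mm in x, 69 mm tall, of different widths, stand in a row of unknown order; the first, nearest to the end stop, bounds the gap. The slits between tube blocks stay empty
- gap_deck (a point): on the deck, in the gap, 11 mm from the end stop. The gap is 2.4 mm wider than the blank that fills it (22.4, 28.4 or 34.4 mm), open at front, back and above, with 3 mm 45 degree lead-ins. A seated blank ends 9 mm below the wall tops and 5 mm proud of them front and back, with 57 mm of free deck beyond: there it can be held only by its ends, not its sides
- contact (a joint): sprung brass contact strip (bent leaf, 14 mm wide, sloped above and below) in the end stop's inner face, 5 mm proud, 11 to 49 mm above the deck. 0 = out, up to 0.0052 m when pushed flush; 4.5 to 6 N. It pushes a blank away from the end stop: the right blank holds it in by 2.6 mm or more, a thinner one does not touch it once let go
- rack_floor (a point): centre of the floor (5 mm above the table) of the fixed grey rack: a trough 236 mm long (its y), 64 mm wide inside (x), ends open, two long walls 10 mm thick, tops 40 mm above the table. The blanks stand across it at y about -75, 0 and 75 mm, ends to the walls, so there they can be taken only by their two sides (across their thickness)
- blank_a_mid (a point): one of three plain solid aluminium blanks, 56 mm long (its x), 60 mm tall (z), no holes, standing in the rack in unknown order. They are 20, 26 and 32 mm thick (y); which is which is not told and must be seen or felt. 0.15 to 0.35 kg. This point is its centre, 30 mm above its foot
- blank_b_mid (a point): one of three plain solid aluminium blanks, 56 mm long (its x), 60 mm tall (z), no holes, standing in the rack in unknown order. They are 20, 26 and 32 mm thick (y); which is which is not told and must be seen or felt. 0.15 to 0.35 kg. This point is its centre, 30 mm above its foot
- blank_c_mid (a point): one of three plain solid aluminium blanks, 56 mm long (its x), 60 mm tall (z), no holes, standing in the rack in unknown order. They are 20, 26 and 32 mm thick (y); which is which is not told and must be seen or felt. 0.15 to 0.35 kg. This point is its centre, 30 mm above its foot
- pad_top (a point): centre of the top of a fixed thin black rubber mat, 110 by 110 mm, 3 mm thick: a clear flat spot on which a blank can be stood to take it again another way
- reagent: bystander: amber bottle 60 mm across, 130 mm tall; origin under its foot
- beaker: bystander: glass beaker 64 mm across, 80 mm tall; origin under its foot
- jar: bystander: white jar 56 mm across, 70 mm tall; origin under its foot
There are look-alikes about, which are no part of the job. Leave any yellow look-alike of the part that bears blank_a_mid alone.

How it is judged:
At the end, for the whole second after the job is handed in: A blank stands in the gap and keeps the contact strip pushed in by over 1.5 mm; foot on deck within 2.5 mm, centred front to back within 8 mm, upright within 0.06 rad, square within 0.08 rad. The other two stand upright in the rack within 12 mm of its middle line. All at rest (value of joint contact above 0.0015 m and (((x of blank_a_mid in the frame of end_stop between -0.008 and 0.008 m and y of blank_a_mid in the frame of end_stop between 0.0085 and 0.0205 m and z of blank_a_mid in the frame of end_stop between 0.0275 and 0.0325 m and angle between blank_a_mid's own z axis and vertical below 0.06 rad and angle between the y axis of blank_a_mid and the y axis of end_stop, either way round below 0.08 rad and linear speed of blank_a below 0.01 m/s) and (x of blank_b_mid in the frame of rack_floor between -0.012 and 0.012 m and y of blank_b_mid in the frame of rack_floor between -0.118 and 0.118 m and z of blank_b_mid in the frame of rack_floor between 0.026 and 0.034 m and angle between blank_b_mid's own z axis and vertical below 0.1 rad and linear speed of blank_b below 0.01 m/s) and (x of blank_c_mid in the frame of rack_floor between -0.012 and 0.012 m and y of blank_c_mid in the frame of rack_floor between -0.118 and 0.118 m and z of blank_c_mid in the frame of rack_floor between 0.026 and 0.034 m and angle between blank_c_mid's own z axis and vertical below 0.1 rad and linear speed of blank_c below 0.01 m/s)) or ((x of blank_b_mid in the frame of end_stop between -0.008 and 0.008 m and y of blank_b_mid in the frame of end_stop between 0.0085 and 0.0205 m and z of blank_b_mid in the frame of end_stop between 0.0275 and 0.0325 m and angle between blank_b_mid's own z axis and vertical below 0.06 rad and angle between the y axis of blank_b_mid and the y axis of end_stop, either way round below 0.08 rad and linear speed of blank_b below 0.01 m/s) and (x of blank_a_mid in the frame of rack_floor between -0.012 and 0.012 m and y of blank_a_mid in the frame of rack_floor between -0.118 and 0.118 m and z of blank_a_mid in the frame of rack_floor between 0.026 and 0.034 m and angle between blank_a_mid's own z axis and vertical below 0.1 rad and linear speed of blank_a below 0.01 m/s) and (x of blank_c_mid in the frame of rack_floor between -0.012 and 0.012 m and y of blank_c_mid in the frame of rack_floor between -0.118 and 0.118 m and z of blank_c_mid in the frame of rack_floor between 0.026 and 0.034 m and angle between blank_c_mid's own z axis and vertical below 0.1 rad and linear speed of blank_c below 0.01 m/s)) or ((x of blank_c_mid in the frame of end_stop between -0.008 and 0.008 m and y of blank_c_mid in the frame of end_stop between 0.0085 and 0.0205 m and z of blank_c_mid in the frame of end_stop between 0.0275 and 0.0325 m and angle between blank_c_mid's own z axis and vertical below 0.06 rad and angle between the y axis of blank_c_mid and the y axis of end_stop, either way round below 0.08 rad and linear speed of blank_c below 0.01 m/s) and (x of blank_a_mid in the frame of rack_floor between -0.012 and 0.012 m and y of blank_a_mid in the frame of rack_floor between -0.118 and 0.118 m and z of blank_a_mid in the frame of rack_floor between 0.026 and 0.034 m and angle between blank_a_mid's own z axis and vertical below 0.1 rad and linear speed of blank_a below 0.01 m/s) and (x of blank_b_mid in the frame of rack_floor between -0.012 and 0.012 m and y of blank_b_mid in the frame of rack_floor between -0.118 and 0.118 m and z of blank_b_mid in the frame of rack_floor between 0.026 and 0.034 m and angle between blank_b_mid's own z axis and vertical below 0.1 rad and linear speed of blank_b below 0.01 m/s)))); the robot touches nothing.
It fails at once if a blank is let go or dropped part-way into the gap: its foot is 6 to 60 mm above the deck there and the fingers do not hold it ((x of blank_a_mid in the frame of end_stop between -0.03 and 0.03 m and y of blank_a_mid in the frame of end_stop between -0.005 and 0.04 m and z of blank_a_mid in the frame of end_stop between 0.036 and 0.09 m and contact force between the fingers and blank_a below 0.1 N) or (x of blank_b_mid in the frame of end_stop between -0.03 and 0.03 m and y of blank_b_mid in the frame of end_stop between -0.005 and 0.04 m and z of blank_b_mid in the frame of end_stop between 0.036 and 0.09 m and contact force between the fingers and blank_b below 0.1 N) or (x of blank_c_mid in the frame of end_stop between -0.03 and 0.03 m and y of blank_c_mid in the frame of end_stop between -0.005 and 0.04 m and z of blank_c_mid in the frame of end_stop between 0.036 and 0.09 m and contact force between the fingers and blank_c below 0.1 N)).
It fails at once if a blank, the amber bottle, the beaker or the jar is knocked over (tilted more than 0.5 rad) (angle between any of blank_a_mid, blank_b_mid, blank_c_mid, reagent, beaker, jar's own z axis and vertical above 0.5 rad).
It also fails if it takes over 72 s, if anything falls off the work surface, if the arm or the gripper's body presses on something with over 40 N, if the wrist force passes 120 N, or if a joint passes its speed limit or range.

## Working session

There is one attempt and no reset: what is moved stays moved. The work goes in short steps, Python scripts to look and compute and a shell command to move; the robot and the scene stay as the last step left them, time stands still between calls to the robot, and variables do not carry over. Pictures are saved under pics/ and viewed, and the job is handed in when it is done.

```bash
mkdir -p pics; cat > h.py <<'E'
import numpy as np, cv2
from workcell import bot
from scipy.spatial.transform import Rotation as R
def cal(n):
    c=bot.get_calibration(n); f=210/np.tan(np.radians(c['vertical_fov'])/2)
    o=np.array(c['orientation'],float)
    Rm=o if o.shape==(3,3) else (R.from_euler('xyz',o).as_matrix() if o.size==3 else R.from_quat(o).as_matrix())
    return c,f,Rm,np.array(c['origin'])
def cloud(n,d):
    c,f,Rm,t=cal(n)
    v,u=np.mgrid[0:420,0:560]
    P=np.stack([(u-c['cx'])/f*d,(v-c['cy'])/f*d,d],-1)@Rm.T+t
    P[d<=0]=np.nan
    return P
def proj(n,p):
    c,f,Rm,t=cal(n); q=(np.array(p)-t)@Rm
    return q[...,0]/q[...,2]*f+c['cx'],q[...,1]/q[...,2]*f+c['cy']
E
python3 - <<'E'
from h import *
for n in('scene','top'):
    p,d=bot.grab_frame(n); cv2.imwrite(f'pics/{n}0.png',p[...,::-1]); np.save(f'd_{n}.npy',d); np.save(f'p_{n}.npy',p)
    print(bot.get_calibration(n))
s=bot.observe(); print(s)
E
```

```text
{'vertical_fov': 57.68853858170384, 'cx': 290.0658377675982, 'cy': 217.09297680778766, 'origin': array([0.98520631, 0.25018918, 0.81270153]), 'orientation': array([-2.44504868,  0.01185354,  2.32275902])}
{'vertical_fov': 56.787367114356364, 'cx': 282.0793400012548, 'cy': 210.28576128620207, 'origin': array([ 0.38617798, -0.14742791,  0.85974346]), 'orientation': array([-2.91844427e+00,  1.61521854e-03, -1.68717383e+00])}
{'clock': 0.1, 'qpos': array([-1.3262085 ,  0.52195095, -0.0363003 ,  1.59993149,  0.02120345,
        1.0211076 , -0.11277737]), 'qd': array([-6.94047257e-04, -6.21305086e-04,  1.65687920e-07, -2.36076731e-03,
       -6.53430736e-04, -1.22418286e-03, -4.22781957e-04]), 'joint_efforts': array([ 2.62615438e-03, -9.28488851e+01,  1.98397905e+00, -3.70529330e+01,
        1.82258250e-02,  5.44742899e-03,  3.65035703e-05]), 'position': array([0.19346564, 0.59399258, 0.23079273]), 'tool_rot': array([-3.14058397e+00,  8.70515695e-05,  2.82679445e+00]), 'force': array([0.28519613, 0.50514211, 0.25123949]), 'moment': array([ 0.0067218 , -0.02384473, -0.0079061 ]), 'grip_width': 0.08543526413869645}
```

View pics/scene0.png

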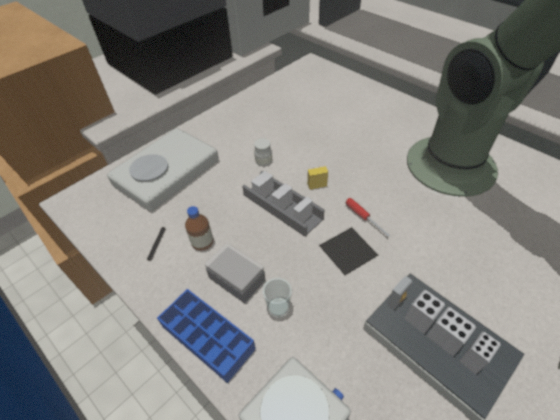

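View pics/top0.png

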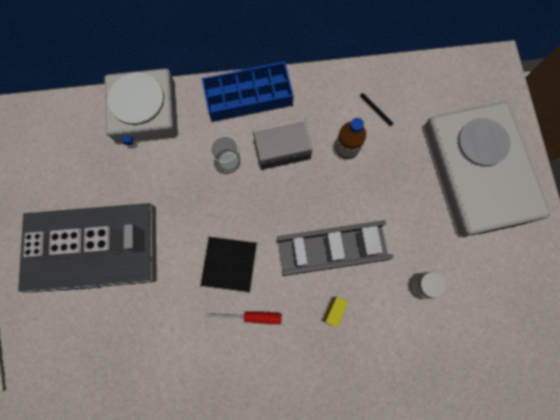

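The rack, with three grey blanks, is at top (335,247). The yellow look-alike stands outside it at top (337,311) and stays untouched. The heater row is at top (87,247) with its end stop at (128,237). The mat is at (229,264). Next I'll measure these.

```bash
python3 - <<'E'
from h import *
for n in('top','scene'):
    p,d=bot.grab_frame(n)
    P=cloud(n,d); np.save(f'P_{n}.npy',P); np.save(f'p_{n}.npy',p)
    print(n,'table z',np.nanmedian(P[...,2]))
    for t in ['end_stop','heater','gap_deck','contact','rack_floor','blank_a_mid','pad_top','reagent','beaker','jar']:
        for r in bot.tip_of(n,t)[:4]:
            v,u=r['centre']; iv,iu=int(round(v)),int(round(u))
            q=P[min(iv,419),min(iu,559)]
            print(t,round(r['score'],2),'uv',round(u,1),round(v,1),'surf',q.round(3))
E
python3 - <<'E'
import cv2
p=cv2.imread('pics/top0.png'); s=cv2.imread('pics/scene0.png')
cv2.imwrite('pics/c1.png',cv2.resize(p[195:300,10:165],None,fx=5,fy=5,interpolation=3)[:600])
cv2.imwrite('pics/c2.png',cv2.resize(p[215:335,270:400],None,fx=5,fy=5,interpolation=3))
cv2.imwrite('pics/c3.png',cv2.resize(s[265:385,360:520],None,fx=5,fy=5,interpolation=3))
E
```

```text
top table z 0.000244837403350906
end_stop 0.83 uv 134.4 239.6 surf [0.531 0.129 0.106]
heater 0.71 uv 144.5 244.4 surf [0.53  0.128 0.051]
heater 0.42 uv 225.4 262.5 surf [ 0.479 -0.03   0.001]
gap_deck 0.98 uv 128.8 241.5 surf [0.527 0.136 0.113]Traceback (most recent call last):
  File "<stdin>", line 7, in <module>
ValueError: it knows: beaker, blank_a_mid, blank_b_mid, blank_c_mid, end_stop, gap_deck, heater, jar, pad_top, rack_floor, reagent
```

```bash
python3 - <<'E'
from h import *
for n in('top','scene'):
    p,d=bot.grab_frame(n)
    P=cloud(n,d); np.save(f'P_{n}.npy',P); np.save(f'p_{n}.npy',p)
    for t in ['end_stop','heater','gap_deck','rack_floor','blank_a_mid','pad_top','reagent','beaker','jar']:
        for r in bot.tip_of(n,t)[:4]:
            v,u=r['centre']; iv,iu=int(round(v)),int(round(u))
            q=P[min(iv,419),min(iu,559)]
            print(n,t,round(r['score'],2),'uv',round(u,1),round(v,1),'surf',q.round(3))
E
```

```text
top end_stop 0.82 uv 135.3 240.7 surf [0.53  0.129 0.1  ]
top heater 0.79 uv 140.4 241.9 surf [0.531 0.128 0.076]
top gap_deck 0.91 uv 129.0 238.6 surf [0.532 0.135 0.115]
top rack_floor 0.74 uv 332.4 250.6 surf [ 0.468 -0.259  0.066]
top blank_a_mid 0.91 uv 330.8 246.4 surf [ 0.479 -0.258  0.063]
top blank_a_mid 0.57 uv 335.4 309.6 surf [ 0.352 -0.248  0.062]
top pad_top 0.79 uv 226.3 261.2 surf [ 0.48  -0.033  0.003]
top reagent 0.92 uv 346.9 146.7 surf [ 0.687 -0.323  0.07 ]
top beaker 0.84 uv 231.0 160.2 surf [ 0.682 -0.072  0.083]
top jar 0.92 uv 420.1 281.2 surf [ 0.388 -0.427  0.061]
scene end_stop 0.94 uv 401.0 306.1 surf [0.545 0.157 0.047]
scene heater 0.97 uv 395.5 310.6 surf [0.56  0.155 0.043]
scene gap_deck 0.94 uv 402.7 306.1 surf [0.54  0.16  0.044]
scene blank_a_mid 0.89 uv 316.6 177.6 surf [ 0.362 -0.239  0.043]
scene blank_a_mid 0.85 uv 277.9 196.9 surf [ 0.503 -0.257  0.062]
scene pad_top 0.69 uv 349.3 248.7 surf [ 0.473 -0.034  0.003]
scene reagent 0.96 uv 200.2 238.7 surf [ 0.73  -0.308  0.051]
scene beaker 0.8 uv 276.5 307.4 surf [ 0.737 -0.036  0.062]
scene jar 0.65 uv 261.9 159.5 surf [ 0.401 -0.427  0.025]
```

View pics/c1.png

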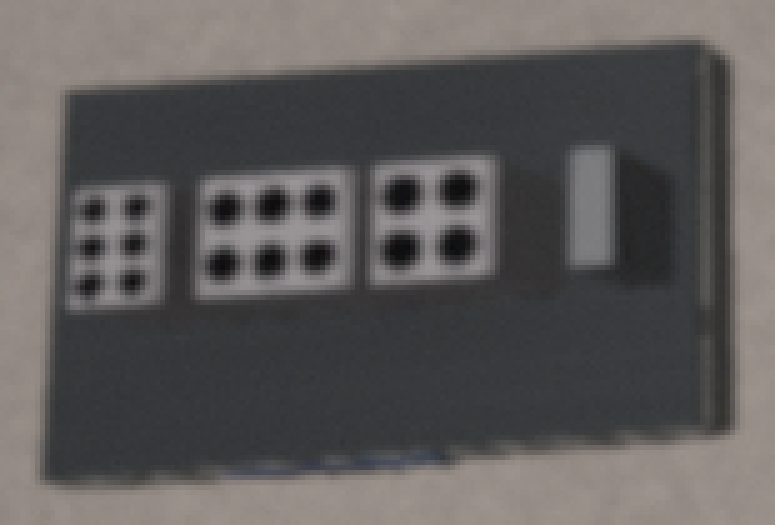

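View pics/c2.png

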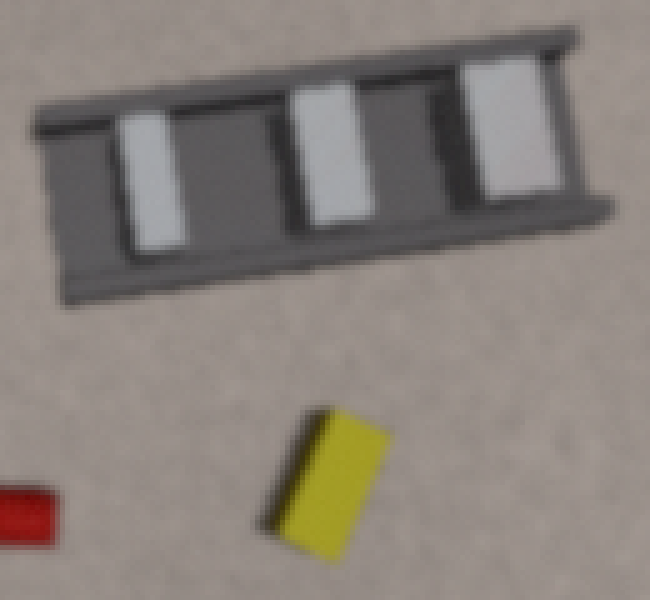

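View pics/c3.png

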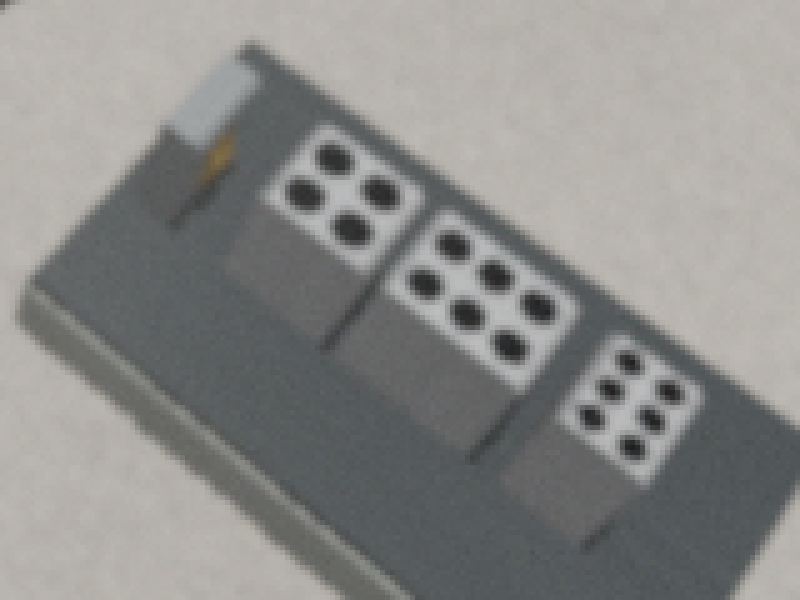

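Blanks run thin to thick left to right in the top view (y decreasing). Next I'll measure the gap with edge profiles on the wall-top plane.

```bash
cat >> h.py <<'E'
def ontoz(n,u,v,z):
    c,f,Rm,t=cal(n)
    r=np.stack([(np.asarray(u)-c['cx'])/f,(np.asarray(v)-c['cy'])/f,np.ones_like(np.asarray(u,float))],-1)@Rm.T
    return t+r*((z-t[2])/r[...,2])[...,None]
E
cat > rect.py <<'E'
from h import *
def tops(n,z0,z1,box,tag):
    P=np.load(f'P_{n}.npy');p=np.load(f'p_{n}.npy')
    m=(P[...,2]>z0)&(P[...,2]<z1)
    b=np.zeros_like(m); b[box[1]:box[3],box[0]:box[2]]=1; m&=b
    k,l,s,_=cv2.connectedComponentsWithStats(m.astype(np.uint8),connectivity=4)
    for i in range(1,k):
        if s[i,4]<60: continue
        q=P[l==i]; r=cv2.minAreaRect((q[:,:2]*1000).astype(np.float32))
        print(n,tag,'n',s[i,4],'box',s[i,:4],'z',np.median(q[:,2]).round(4),'c',np.round(r[0],1),'size',np.round(r[1],1),'ang',round(r[2],1))
for n,hb,rb in(('top',(10,190,170,300),(270,215,400,335)),('scene',(360,265,530,400),(240,160,335,235))):
    tops(n,.108,.120,hb,'heater'); tops(n,.06,.072,rb,'rack')
E
python3 rect.py
```

```text
top heater n 239 box [124 225  11  24] z 0.1137 c [538.4 137. ] size [18.8 46.6] ang 89.2
top heater n 598 box [ 84 227  26  25] z 0.1139 c [540.1 198.3] size [49.9 46. ] ang 88.1
top heater n 755 box [ 50 229  32  26] z 0.1137 c [542.2 259.4] size [60.9 46.6] ang 88.8
top heater n 465 box [ 24 232  21  25] z 0.1136 c [544.4 320. ] size [37.6 46.8] ang 89.5
top rack n 432 box [362 226  21  29] z 0.0656 c [ 481.4 -344.1] size [55.8 32.4] ang 2.3
top rack n 350 box [328 232  17  28] z 0.0653 c [ 478.9 -269.1] size [55.7 26. ] ang 1.6
top rack n 268 box [294 237  14  29] z 0.065 c [ 476.3 -194.3] size [55.8 19.8] ang 2.2
top rack n 93 box [326 310  15  16] z 0.061 c [ 339.4 -244. ] size [20.6 32.3] ang 58.3
scene heater n 191 box [393 276  20  21] z 0.1127 c [539.6 142.1] size [18.  48.8] ang 89.0
scene heater n 543 box [412 290  33  31] z 0.1134 c [542.1 203.2] size [47.9 48.4] ang 88.3
scene heater n 750 box [436 308  40  36] z 0.1134 c [544.1 264.1] size [59.8 49.4] ang 88.7
scene heater n 508 box [471 332  30  31] z 0.1134 c [546.2 325. ] size [36.  47.7] ang 88.2
scene rack n 179 box [252 171  21  16] z 0.0632 c [ 483.9 -338.8] size [57.8 33.3] ang 2.3
scene rack n 156 box [272 184  20  16] z 0.0633 c [ 480.8 -263.9] size [56.8 27.4] ang 2.7
scene rack n 131 box [294 197  19  16] z 0.0633 c [ 479.1 -189.6] size [55.9 21.8] ang 0.9
```

```bash
python3 - <<'E'
from h import *
a=np.radians(-1.6) # heater row dir: y axis tilt  (centres 538.4,137 -> 544.4,320)
a=-np.arctan2(6.0,183.0); ey=np.array([-np.sin(a),np.cos(a)]); ex=np.array([np.cos(a),np.sin(a)])
print('yaw',a)
for n,c0 in(('top',(538.4,137)),('scene',(539.6,142.1))):
    p=np.load(f'p_{n}.npy'); P=np.load(f'P_{n}.npy')
    X,Y=np.meshgrid(np.arange(-35,35,.25),np.arange(-20,70,.25),indexing='ij')
    W=(np.array(c0)+X[...,None]*ex+Y[...,None]*ey)/1000
    W=np.concatenate([W,np.full(W.shape[:2]+(1,),.114)],-1)
    u,v=proj(n,W)
    im=cv2.remap(p,u.astype(np.float32),v.astype(np.float32),cv2.INTER_CUBIC)
    cv2.imwrite(f'pics/rect_{n}.png',cv2.resize(im[...,::-1],None,fx=2,fy=2))
    g=im.mean(-1)
    row=g[(X[:,0]>-14)&(X[:,0]<14)].mean(0)
    print(n,[(float(y),int(r)) for y,r in zip(Y[0,::6],row[::6])])
    # depth profile: points with |x|<18
    q=P.reshape(-1,3)*1000; q=q[np.isfinite(q[:,0])]; r=q[:,:2]-c0; lx=r@ex; ly=r@ey
    for lo,hi in((-20,-5),(-5,8),(8,20)):
        m=(lx>lo)&(lx<hi)&(ly>-14)&(ly<45)&(q[:,2]>40)&(q[:,2]<125)
        o=np.argsort(ly[m]); print(lo,[(float(b.round(1)),float(z.round(0))) for b,z in zip(ly[m][o],q[m][o,2])][::2])
E
```

```text
yaw -0.03277514440407577
top [(-20.0, 40), (-18.5, 40), (-17.0, 40), (-15.5, 40), (-14.0, 39), (-12.5, 38), (-11.0, 45), (-9.5, 59), (-8.0, 80), (-6.5, 102), (-5.0, 117), (-3.5, 123), (-2.0, 125), (-0.5, 124), (1.0, 124), (2.5, 124), (4.0, 124), (5.5, 122), (7.0, 112), (8.5, 95), (10.0, 76), (11.5, 62), (13.0, 55), (14.5, 52), (16.0, 52), (17.5, 52), (19.0, 51), (20.5, 52), (22.0, 52), (23.5, 51), (25.0, 51), (26.5, 51), (28.0, 52), (29.5, 52), (31.0, 51), (32.5, 51), (34.0, 54), (35.5, 67), (37.0, 86), (38.5, 104), (40.0, 119), (41.5, 128), (43.0, 126), (44.5, 115), (46.0, 97), (47.5, 76), (49.0, 61), (50.5, 55), (52.0, 53), (53.5, 54), (55.0, 61), (56.5, 75), (58.0, 94), (59.5, 115), (61.0, 133), (62.5, 142), (64.0, 138), (65.5, 125), (67.0, 104), (68.5, 81)]
-20 [(-13.9, 47.0), (-13.3, 45.0), (-13.0, 45.0), (-11.6, 47.0), (-11.2, 45.0), (-11.0, 45.0), (-10.6, 44.0), (-9.6, 109.0), (-9.5, 81.0), (-9.4, 113.0), (-9.3, 86.0), (-9.2, 108.0), (-9.1, 107.0), (-9.0, 45.0), (-9.0, 91.0), (-9.0, 96.0), (-8.9, 51.0), (-8.9, 57.0), (-8.8, 91.0), (-8.8, 85.0), (-8.8, 79.0), (-8.7, 96.0), (-8.
[... 9405 characters left out ...]
8.6, 69.0), (8.7, 70.0), (8.7, 101.0), (8.8, 46.0), (8.8, 103.0), (8.9, 55.0), (8.9, 53.0), (8.9, 110.0), (9.0, 110.0), (9.0, 62.0), (9.2, 47.0), (9.7, 43.0), (10.1, 44.0), (11.5, 45.0), (11.8, 45.0), (12.9, 45.0), (14.4, 43.0), (14.6, 44.0), (15.8, 44.0), (16.3, 45.0), (17.4, 44.0), (18.6, 43.0), (19.1, 44.0), (20.1, 44.0), (21.1, 41.0), (21.9, 45.0), (23.0, 44.0), (23.4, 46.0), (24.4, 43.0), (25.0, 45.0), (26.0, 44.0), (27.0, 43.0), (27.6, 45.0), (28.9, 44.0), (29.6, 46.0), (30.4, 44.0), (31.5, 42.0), (33.2, 45.0), (33.7, 45.0), (34.8, 44.0), (37.6, 110.0), (38.3, 113.0), (39.1, 110.0), (40.0, 113.0), (40.7, 112.0), (41.3, 114.0), (42.2, 114.0), (43.0, 116.0), (43.8, 115.0), (44.6, 113.0)]
```

Gap: facing walls at row offsets 9.6 and 38.0 mm, which gives 28.4 mm. That calls for the 26 mm blank, the middle one in the rack at top (336,246). The blank widths read 32.4, 26.0 and 19.8 mm at y = -344, -269 and -194. The candidates are the three grey blanks at top (372,240), (336,246) and (301,251), plus the yellow one at (337,311), which is excluded. The c2 crop already shows the middle one clearly as grey and medium thick.

Next is a row planner for the moves; I'll type the rows myself.

```bash
cat > plan.py <<'E'
import sys
from h import *
# usage: plan.py x y z yaw N   -> suggested rows (mm/rad)
x,y,z,yaw,N=[float(a) for a in sys.argv[1:6]]; N=int(N)
s=bot.observe(); p=s['position']*1000; Rt=R.from_euler('xyz',s['tool_rot']); 
tgt=R.from_euler('xyz',[np.pi,0,yaw]); y0=s['tool_rot'][2]
rv=(Rt.inv()*tgt).as_rotvec(); print('at',p.round(1),s['tool_rot'].round(3),'rotvec total',rv.round(4), 'd',(np.array([x,y,z])*1000-p).round(1))
d=(np.array([x,y,z])*1000-p)/N
cur=Rt
for i in range(N):
    print(np.round(cur.inv().apply(d),1),(rv/N).round(3)); cur=cur*R.from_rotvec(rv/N)
E
python3 plan.py .52 .2 .231 1.7 11;python3 -c "
from h import *
print(bot.observe()['clock'])"
```

```text
at [193.5 594.3 231.3] [-3.142  0.     2.827] rotvec total [-0.      0.      1.1267] d [ 3.265e+02 -3.943e+02 -3.000e-01]
[-39.3 -24.9   0. ] [-0.     0.     0.102]
[-41.7 -20.7   0. ] [-0.     0.     0.102]
[-43.6 -16.4   0. ] [-0.     0.     0.102]
[-45.  -11.8   0. ] [-0.     0.     0.102]
[-46.   -7.2   0. ] [-0.     0.     0.102]
[-46.5  -2.4   0. ] [-0.     0.     0.102]
[-46.5   2.3   0. ] [-0.     0.     0.102]
[-46.    7.1   0. ] [-0.     0.     0.102]
[-45.   11.7   0. ] [-0.     0.     0.102]
[-43.6  16.3   0. ] [-0.     0.     0.102]
[-41.7  20.7   0. ] [-0.     0.     0.102]
1.3
```

```bash
python3 -m inch '[{"dx":-39,"dy":-25,"rz":0.1},{"dx":-42,"dy":-21,"rz":0.1},{"dx":-44,"dy":-16,"rz":0.1},{"dx":-45,"dy":-12,"rz":0.1},{"dx":-46,"dy":-7,"rz":0.1},{"dx":-46,"dy":-2,"rz":0.1},{"dx":-46,"dy":2,"rz":0.1},{"dx":-46,"dy":7,"rz":0.1},{"dx":-45,"dy":12,"rz":0.1},{"dx":-44,"dy":16,"rz":0.1}]'; python3 plan.py .48 -.2665 .2 .034 13
```

```text
at [193.5 594.3 231.3] [-3.142  0.     2.827] rotvec total [0.     0.     2.7927] d [ 286.5 -860.8  -31.3]
[-41.5 -56.1   2.4] [0.    0.    0.215]
[-52.5 -46.    2.4] [0.    0.    0.215]
[-61.1 -33.8   2.4] [0.    0.    0.215]
[-66.9 -20.    2.4] [0.    0.    0.215]
[-69.6  -5.3   2.4] [0.    0.    0.215]
[-69.1   9.7   2.4] [0.    0.    0.215]
[-65.4  24.2   2.4] [0.    0.    0.215]
[-58.8  37.6   2.4] [0.    0.    0.215]
[-49.4  49.3   2.4] [0.    0.    0.215]
[-37.8  58.7   2.4] [0.    0.    0.215]
[-24.4  65.4   2.4] [0.    0.    0.215]
[-9.9 69.1  2.4] [0.    0.    0.215]
[ 5.  69.6  2.4] [0.    0.    0.215]schema error: expected keys dx, dy, dz, rx, ry, rz, hand
```

All keys are required in every row.

```bash
python3 -m inch '[{"dx":-39,"dy":-25,"dz":0,"rx":0,"ry":0,"rz":0.1,"hand":-1},{"dx":-42,"dy":-21,"dz":0,"rx":0,"ry":0,"rz":0.1,"hand":-1},{"dx":-44,"dy":-16,"dz":0,"rx":0,"ry":0,"rz":0.1,"hand":-1},{"dx":-45,"dy":-12,"dz":0,"rx":0,"ry":0,"rz":0.1,"hand":-1},{"dx":-46,"dy":-7,"dz":0,"rx":0,"ry":0,"rz":0.1,"hand":-1},{"dx":-46,"dy":-2,"dz":0,"rx":0,"ry":0,"rz":0.1,"hand":-1},{"dx":-46,"dy":2,"dz":0,"rx":0,"ry":0,"rz":0.1,"hand":-1},{"dx":-46,"dy":7,"dz":0,"rx":0,"ry":0,"rz":0.1,"hand":-1},{"dx":-45,"dy":12,"dz":0,"rx":0,"ry":0,"rz":0.1,"hand":-1},{"dx":-44,"dy":16,"dz":0,"rx":0,"ry":0,"rz":0.1,"hand":-1}]' 60; python3 plan.py .48 -.2665 .2 .034 13
```

```text
clock: 2.3
position: [0.4952, 0.2378, 0.2315]
tool_rot: [3.141, -0.0, 1.823]
force: [0.7, 0.9, -0.2]
grip_width: 0.0855
at [495.2 237.8 231.5] [ 3.141 -0.     1.823] rotvec total [ 1.0000e-04 -6.0000e-04  1.7889e+00] d [ -15.2 -504.3  -31.5]
[-37.3 -10.8   2.4] [ 0.    -0.     0.138]
[-38.4  -5.6   2.4] [ 0.    -0.     0.138]
[-38.8  -0.3   2.4] [ 0.    -0.     0.138]
[-38.5   5.1   2.4] [ 0.    -0.     0.138]
[-37.4  10.3   2.4] [ 0.    -0.     0.138]
[-35.7  15.3   2.4] [ 0.    -0.     0.138]
[-33.2  20.1   2.4] [ 0.    -0.     0.138]
[-30.2  24.4   2.4] [ 0.    -0.     0.138]
[-26.5  28.3   2.4] [ 0.    -0.     0.138]
[-22.4  31.7   2.4] [ 0.    -0.     0.138]
[-17.8  34.5   2.4] [ 0.    -0.     0.138]
[-12.9  36.6   2.4] [ 0.    -0.     0.138]
[-7.8 38.   2.4] [ 0.    -0.     0.138]
```

```bash
python3 -m inch '[{"dx":-37,"dy":-11,"dz":2,"rx":0,"ry":0,"rz":0.138,"hand":-1},{"dx":-38,"dy":-6,"dz":2,"rx":0,"ry":0,"rz":0.138,"hand":-1},{"dx":-39,"dy":0,"dz":2,"rx":0,"ry":0,"rz":0.138,"hand":-1},{"dx":-38,"dy":5,"dz":2,"rx":0,"ry":0,"rz":0.138,"hand":-1},{"dx":-37,"dy":10,"dz":2,"rx":0,"ry":0,"rz":0.138,"hand":-1},{"dx":-36,"dy":15,"dz":2,"rx":0,"ry":0,"rz":0.138,"hand":-0.2},{"dx":-33,"dy":20,"dz":2,"rx":0,"ry":0,"rz":0.138,"hand":-0.2},{"dx":-30,"dy":24,"dz":2,"rx":0,"ry":0,"rz":0.138,"hand":-0.2},{"dx":-26,"dy":28,"dz":2,"rx":0,"ry":0,"rz":0.138,"hand":-0.2},{"dx":-22,"dy":32,"dz":2,"rx":0,"ry":0,"rz":0.138,"hand":-0.2}]'; python3 plan.py .48 -.2665 .2 .034 4
```

```text
clock: 3.3
position: [0.4827, -0.1477, 0.2115]
tool_rot: [3.141, -0.001, 0.442]
force: [1.4, 0.2, 0.1]
grip_width: 0.0514
at [ 482.7 -147.7  211.5] [ 3.141e+00 -1.000e-03  4.420e-01] rotvec total [ 0.     -0.0007  0.4076] d [  -2.7 -118.8  -11.5]
[-13.3  26.6   2.9] [ 0.    -0.     0.102]
[-10.5  27.8   2.9] [ 0.    -0.     0.102]
[-7.6 28.7  2.9] [ 0.    -0.     0.102]
[-4.7 29.3  2.9] [ 0.    -0.     0.102]
```

```bash
python3 -m inch '[{"dx":-13,"dy":27,"dz":3,"rx":0,"ry":0,"rz":0.102,"hand":-0.2},{"dx":-10,"dy":28,"dz":3,"rx":0,"ry":0,"rz":0.102,"hand":-0.2},{"dx":-8,"dy":29,"dz":3,"rx":0,"ry":0,"rz":0.102,"hand":-0.2},{"dx":-5,"dy":29,"dz":3,"rx":0,"ry":0,"rz":0.102,"hand":-0.2},{"dx":0,"dy":0,"dz":0,"rx":0,"ry":0,"rz":0,"hand":-0.2}]'; python3 plan.py .48 -.2665 .11 .034 3; python3 - <<'E'
from h import *
for n in('top','scene'):
    p,d=bot.grab_frame(n); cv2.imwrite(f'pics/{n}1.png',p[...,::-1])
    P=cloud(n,d); s=bot.observe()
    # finger/gripper points between z .19 and .26
    q=P.reshape(-1,3); m=(np.abs(q[:,0]-.48)<.06)&(np.abs(q[:,1]+.2665)<.08)&(q[:,2]>.2)&(q[:,2]<.25); q=q[m]*1000
    print(n,len(q), q.min(0).round(1) if len(q) else '',q.max(0).round(1) if len(q) else '')
E
```

```text
clock: 3.8
position: [0.4801, -0.2691, 0.1992]
tool_rot: [3.14, 0.001, 0.031]
force: [-1.0, 1.5, 0.2]
grip_width: 0.0513
at [ 480.1 -269.1  199.2] [3.14e+00 1.00e-03 3.10e-02] rotvec total [ 0.002   0.0005 -0.0029] d [ -0.1   2.6 -89.2]
[ 0.  -0.9 29.7] [ 0.001  0.    -0.001]
[ 0.  -0.9 29.7] [ 0.001  0.    -0.001]
[ 0.  -0.9 29.7] [ 0.001  0.    -0.001]
top 0  
scene 275 [ 470.3 -320.2  200.4] [ 496.6 -208.4  249.9]
```

View pics/top1.png

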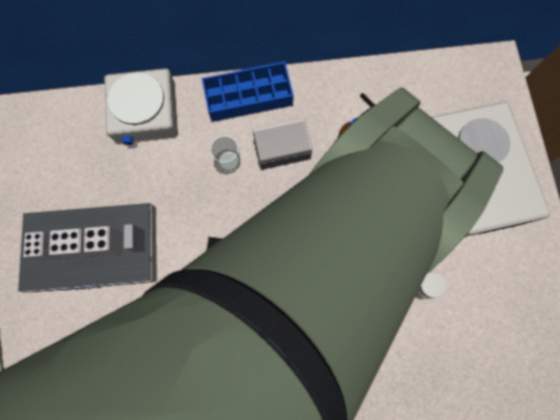

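View pics/scene1.png

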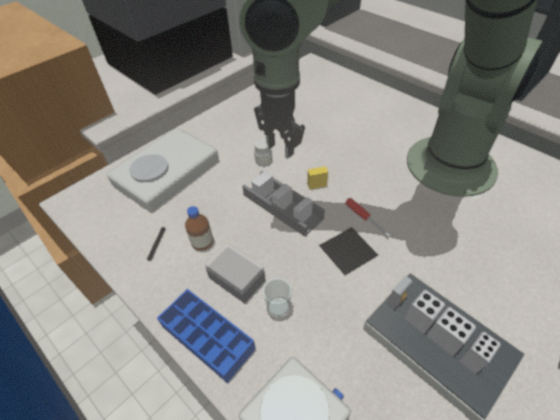

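In the scene view the gripper's centre reads y -264.3, and the robot reports -269.1. So the scene camera is about 5 mm off and the top camera agrees with the robot. I'll trust the top camera and descend.

```bash
python3 -m inch '[{"dx":-1,"dy":0,"dz":30,"rx":0.001,"ry":0,"rz":-0.003,"hand":-0.2},{"dx":0,"dy":0,"dz":30,"rx":0.001,"ry":0,"rz":0,"hand":-0.2},{"dx":0,"dy":0,"dz":20,"rx":0,"ry":0,"rz":0,"hand":-0.2},{"dx":0,"dy":0,"dz":10,"rx":0,"ry":0,"rz":0,"hand":-0.2},{"dx":0,"dy":0,"dz":0,"rx":0,"ry":0,"rz":0,"hand":-0.2}]'; python3 - <<'E'
from h import *
p,d=bot.grab_frame('scene'); cv2.imwrite('pics/s2.png',cv2.resize(p[110:240,220:360,::-1],None,fx=4,fy=4,interpolation=cv2.INTER_CUBIC))
E
```

```text
clock: 4.4
position: [0.4799, -0.2646, 0.1087]
tool_rot: [-3.139, 0.001, 0.043]
force: [-0.6, 0.0, 0.0]
grip_width: 0.051
```

View pics/s2.png

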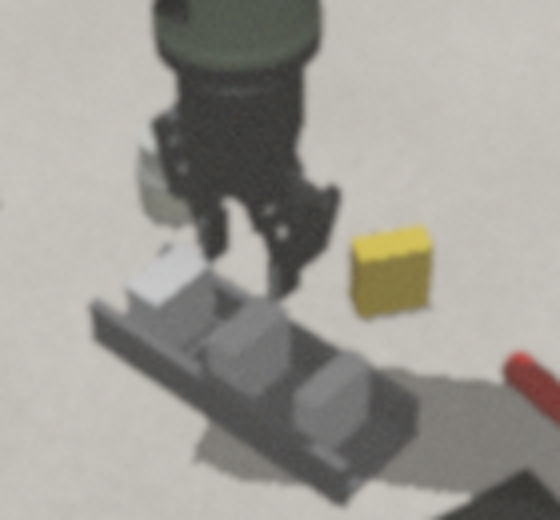

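```bash
python3 - <<'E'
from h import *
for k in range(2):
    s=bot.observe(); print(s['clock'],s['position'].round(4),s['tool_rot'].round(4))
    p,d=bot.grab_frame('scene'); P=cloud('scene',d).reshape(-1,3)
    q=P[(np.abs(P[:,0]-.48)<.06)&(np.abs(P[:,1]+.2665)<.08)&(P[:,2]>.11)&(P[:,2]<.165)]*1000
    print(len(q),q.min(0).round(1),q.max(0).round(1),np.percentile(q,[2,98],axis=0).round(1).tolist())
E
python3 plan.py .479 -.267 .0265 .034 3
```

```text
4.45 [ 0.4803 -0.2651  0.1096] [-3.1394  0.      0.0428]
264 [ 470.4 -318.   110.8] [ 497.  -204.4  164.9] [[471.3, -311.8, 114.2], [495.1, -205.6, 164.4]]
4.5 [ 0.4805 -0.2654  0.1101] [-3.1398e+00 -8.0000e-04  4.2500e-02]
253 [ 468.8 -316.5  112.8] [ 497.3 -204.3  165. ] [[471.4, -311.2, 115.2], [495.6, -206.7, 164.7]]
at [ 480.6 -265.5  110.3] [-3.14e+00 -1.00e-03  4.20e-02] rotvec total [-0.0016 -0.0012  0.0084] d [ -1.6  -1.5 -83.8]
[-0.6  0.5 27.9] [-0.001 -0.     0.003]
[-0.6  0.5 27.9] [-0.001 -0.     0.003]
[-0.6  0.5 27.9] [-0.001 -0.     0.003]
```

```bash
python3 -m inch '[{"dx":-1,"dy":2,"dz":28,"rx":0,"ry":0,"rz":0.004,"hand":-0.2},{"dx":0,"dy":1,"dz":26,"rx":0,"ry":0,"rz":0.004,"hand":-0.2},{"dx":0,"dy":0,"dz":20,"rx":0,"ry":0,"rz":0,"hand":-0.2},{"dx":0,"dy":0,"dz":10,"rx":0,"ry":0,"rz":0,"hand":-0.2},{"dx":0,"dy":0,"dz":0,"rx":0,"ry":0,"rz":0,"hand":-0.2},{"dx":0,"dy":0,"dz":0,"rx":0,"ry":0,"rz":0,"hand":-0.2},{"dx":0,"dy":0,"dz":0,"rx":0,"ry":0,"rz":0,"hand":-0.2}]'; python3 plan.py .479 -.2685 .0265 .034 1
```

```text
clock: 5.25
position: [0.4798, -0.2686, 0.0264]
tool_rot: [-3.14, -0.001, 0.034]
force: [-1.0, -0.1, 0.9]
grip_width: 0.0514
at [ 479.8 -268.6   26.4] [-3.14e+00 -1.00e-03  3.40e-02] rotvec total [-0.0013 -0.0014 -0.0001] d [-0.8  0.1  0.1]
[-0.8 -0.1 -0.1] [-0.001 -0.001 -0.   ]
```

Well placed. Now I'll close with 60 N.

```bash
python3 -m inch '[{"dx":0,"dy":0,"dz":0,"rx":0,"ry":0,"rz":0,"hand":0.2},{"dx":0,"dy":0,"dz":0,"rx":0,"ry":0,"rz":0,"hand":0.4},{"dx":0,"dy":0,"dz":0,"rx":0,"ry":0,"rz":0,"hand":0.6},{"dx":0,"dy":0,"dz":0,"rx":0,"ry":0,"rz":0,"hand":1},{"dx":0,"dy":0,"dz":0,"rx":0,"ry":0,"rz":0,"hand":1},{"dx":0,"dy":0,"dz":0,"rx":0,"ry":0,"rz":0,"hand":1},{"dx":0,"dy":0,"dz":0,"rx":0,"ry":0,"rz":0,"hand":1}]' 60; python3 plan.py .479 -.2685 .0265 .034 1; python3 -c "
from h import *
p,d=bot.grab_frame('scene'); P=cloud('scene',d); q=P[165:210,260:300].reshape(-1,3)*1000
m=(q[:,2]>60.5)&(q[:,2]<68); q=q[m];print(len(q),q.mean(0),q.min(0),q.max(0))
cv2.imwrite('pics/s3.png',cv2.resize(p[110:240,220:360,::-1],None,fx=4,fy=4,interpolation=cv2.INTER_CUBIC))"
```

```text
clock: 5.95
position: [0.4795, -0.2683, 0.0259]
tool_rot: [-3.14, -0.001, 0.034]
force: [-1.5, 1.9, 9.9]
grip_width: 0.0258
at [ 479.5 -268.3   25.9] [-3.14e+00 -1.00e-03  3.40e-02] rotvec total [-0.002  -0.0009 -0.0001] d [-0.5 -0.2  0.6]
[-0.5  0.2 -0.6] [-0.002 -0.001 -0.   ]
180 [ 490.93544379 -281.01564345   63.46426277] [ 461.20833549 -355.65720816   60.54849281] [ 510.11198309 -185.37129006   67.96712553]
```

View pics/s3.png

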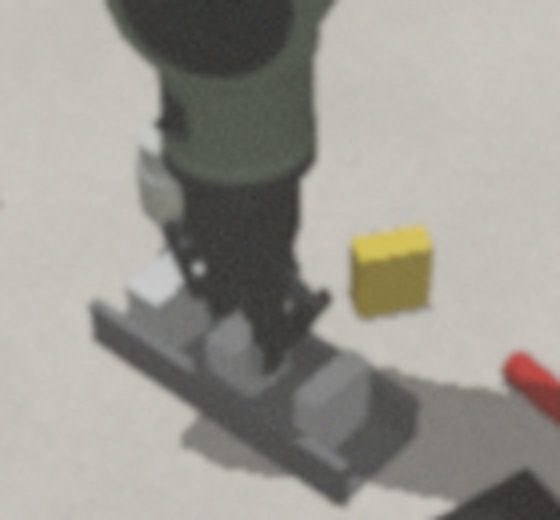

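Grip width is 25.8 mm, so this is the 26 mm blank. I'll lift it and carry it to the mat.

```bash
python3 -m inch '[{"dx":0,"dy":0,"dz":-5,"rx":0,"ry":0,"rz":0,"hand":1},{"dx":0,"dy":0,"dz":-10,"rx":0,"ry":0,"rz":0,"hand":1},{"dx":0,"dy":0,"dz":-20,"rx":0,"ry":0,"rz":0,"hand":1},{"dx":0,"dy":0,"dz":-25,"rx":0,"ry":0,"rz":0,"hand":1},{"dx":0,"dy":0,"dz":-25,"rx":0,"ry":0,"rz":0,"hand":1},{"dx":0,"dy":0,"dz":-15,"rx":0,"ry":0,"rz":0,"hand":1},{"dx":0,"dy":0,"dz":0,"rx":0,"ry":0,"rz":0,"hand":1},{"dx":0,"dy":0,"dz":0,"rx":0,"ry":0,"rz":0,"hand":1}]'; python3 plan.py .48 -.033 .12 -.033 8
```

```text
clock: 6.8
position: [0.4792, -0.2682, 0.1249]
tool_rot: [-3.139, 0.0, 0.034]
force: [0.2, 0.5, -1.9]
grip_width: 0.0251
at [ 479.2 -268.2  124.9] [-3.139  0.     0.034] rotvec total [-0.0023  0.0001  0.0672] d [  0.8 235.2  -4.9]
[  1.1 -29.4   0.7] [-0.     0.     0.008]
[  0.9 -29.4   0.7] [-0.     0.     0.008]
[  0.6 -29.4   0.7] [-0.     0.     0.008]
[  0.4 -29.4   0.7] [-0.     0.     0.008]
[  0.1 -29.4   0.6] [-0.     0.     0.008]
[ -0.1 -29.4   0.6] [-0.     0.     0.008]
[ -0.4 -29.4   0.6] [-0.     0.     0.008]
[ -0.6 -29.4   0.6] [-0.     0.     0.008]
```

```bash
python3 -m inch '[{"dx":1,"dy":-12,"dz":0,"rx":-0.001,"ry":0,"rz":0.008,"hand":1},{"dx":1,"dy":-28,"dz":1,"rx":0,"ry":0,"rz":0.008,"hand":1},{"dx":1,"dy":-35,"dz":1,"rx":0,"ry":0,"rz":0.008,"hand":1},{"dx":0,"dy":-35,"dz":1,"rx":0,"ry":0,"rz":0.008,"hand":1},{"dx":0,"dy":-35,"dz":1,"rx":0,"ry":0,"rz":0.008,"hand":1},{"dx":0,"dy":-35,"dz":1,"rx":0,"ry":0,"rz":0.009,"hand":1},{"dx":-1,"dy":-30,"dz":0,"rx":0,"ry":0,"rz":0.009,"hand":1},{"dx":-1,"dy":-17,"dz":0,"rx":0,"ry":0,"rz":0.009,"hand":1},{"dx":0,"dy":-8,"dz":0,"rx":0,"ry":0,"rz":0,"hand":1},{"dx":0,"dy":0,"dz":0,"rx":0,"ry":0,"rz":0,"hand":1}]';python3 -m inch '[{"dx":0,"dy":0,"dz":0,"rx":0,"ry":0,"rz":0,"hand":1},{"dx":0,"dy":0,"dz":0,"rx":0,"ry":0,"rz":0,"hand":1},{"dx":0,"dy":0,"dz":0,"rx":0,"ry":0,"rz":0,"hand":1}]'; python3 plan.py .48 -.033 .024 -.033 4;python3 -c "
from h import *
p,d=bot.grab_frame('scene');
cv2.imwrite('pics/s4.png',cv2.resize(p[120:300,260:440,::-1],None,fx=3,fy=3,interpolation=cv2.INTER_CUBIC))"
```

```text
clock: 7.8
position: [0.479, -0.0325, 0.12]
tool_rot: [-3.141, 0.001, -0.032]
force: [-0.1, 0.3, -1.7]
grip_width: 0.0256
clock: 8.1
position: [0.4793, -0.0344, 0.1205]
tool_rot: [-3.141, 0.0, -0.035]
force: [-0.2, 0.8, -2.4]
grip_width: 0.0252
at [479.3 -34.4 120.5] [-3.141  0.    -0.035] rotvec total [-0.0008  0.     -0.0017] d [  0.7   1.4 -96.5]
[ 0.2 -0.3 24.1] [-0.  0. -0.]
[ 0.2 -0.3 24.1] [-0.  0. -0.]
[ 0.2 -0.3 24.1] [-0.  0. -0.]
[ 0.2 -0.3 24.1] [-0.  0. -0.]
```

View pics/s4.png

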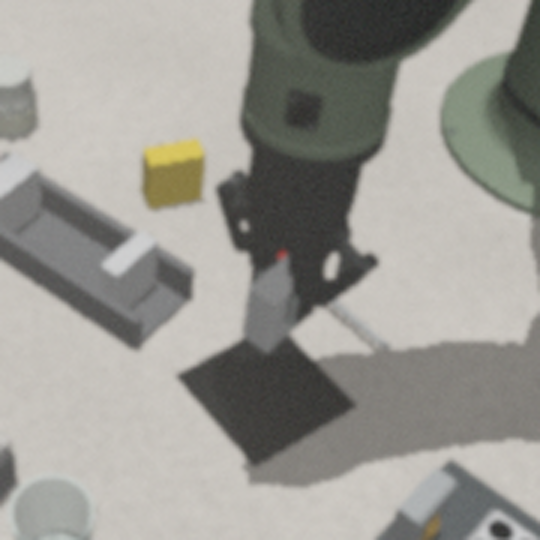

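The blank hangs upright over the mat, in the crop at (270,310). Lowering now.

```bash
python3 -m inch '[{"dx":0,"dy":0,"dz":15,"rx":0,"ry":0,"rz":0,"hand":1},{"dx":0,"dy":0,"dz":25,"rx":0,"ry":0,"rz":0,"hand":1},{"dx":0,"dy":0,"dz":25,"rx":0,"ry":0,"rz":0,"hand":1},{"dx":0,"dy":0,"dz":15,"rx":0,"ry":0,"rz":0,"hand":1},{"dx":0,"dy":0,"dz":10,"rx":0,"ry":0,"rz":0,"hand":1},{"dx":0,"dy":0,"dz":3,"rx":0,"ry":0,"rz":0,"hand":1},{"dx":0,"dy":0,"dz":1,"rx":0,"ry":0,"rz":0,"hand":1},{"dx":0,"dy":0,"dz":0,"rx":0,"ry":0,"rz":0,"hand":1}]'; python3 -m inch '[{"dx":0,"dy":0,"dz":1,"rx":0,"ry":0,"rz":0,"hand":1},{"dx":0,"dy":0,"dz":0,"rx":0,"ry":0,"rz":0,"hand":1},{"dx":0,"dy":0,"dz":0,"rx":0,"ry":0,"rz":0,"hand":1}]'
```

```text
clock: 8.95
position: [0.4797, -0.0335, 0.027]
tool_rot: [-3.141, -0.001, -0.033]
force: [0.1, 0.1, -1.7]
grip_width: 0.0256
clock: 9.25
position: [0.4795, -0.0333, 0.0258]
tool_rot: [-3.141, -0.0, -0.033]
force: [0.2, 0.3, -2.5]
grip_width: 0.0251
```

```bash
python3 -m inch '[{"dx":0,"dy":0,"dz":1,"rx":0,"ry":0,"rz":0,"hand":1},{"dx":0,"dy":0,"dz":0,"rx":0,"ry":0,"rz":0,"hand":1},{"dx":0,"dy":0,"dz":1,"rx":0,"ry":0,"rz":0,"hand":1},{"dx":0,"dy":0,"dz":0,"rx":0,"ry":0,"rz":0,"hand":1},{"dx":0,"dy":0,"dz":0,"rx":0,"ry":0,"rz":0,"hand":1}]'
```

```text
clock: 9.75
position: [0.4794, -0.0334, 0.0239]
tool_rot: [-3.14, -0.0, -0.033]
force: [-3.3, 1.3, 12.0]
grip_width: 0.0255
```

Contact is felt at 12 N with TCP z 23.9 mm. Releasing and going up.

```bash
python3 -m inch '[{"dx":0,"dy":0,"dz":0,"rx":0,"ry":0,"rz":0,"hand":0.3},{"dx":0,"dy":0,"dz":0,"rx":0,"ry":0,"rz":0,"hand":0},{"dx":0,"dy":0,"dz":0,"rx":0,"ry":0,"rz":0,"hand":-0.2},{"dx":0,"dy":0,"dz":0,"rx":0,"ry":0,"rz":0,"hand":-0.2},{"dx":0,"dy":0,"dz":-15,"rx":0,"ry":0,"rz":0,"hand":-0.2},{"dx":0,"dy":0,"dz":-30,"rx":0,"ry":0,"rz":0,"hand":-0.2},{"dx":0,"dy":0,"dz":-30,"rx":0,"ry":0,"rz":0,"hand":-0.2},{"dx":0,"dy":0,"dz":-25,"rx":0,"ry":0,"rz":0,"hand":-0.2}]';  python3 plan.py .4797 -.0334 .12 1.538 12; python3 -c "
from h import *
p,d=bot.grab_frame('scene');
cv2.imwrite('pics/s5.png',cv2.resize(p[120:300,260:440,::-1],None,fx=3,fy=3,interpolation=cv2.INTER_CUBIC))"
```

```text
clock: 10.55
position: [0.4793, -0.0336, 0.1249]
tool_rot: [-3.141, -0.0, -0.034]
force: [-0.3, 0.3, 0.2]
grip_width: 0.0512
at [479.3 -33.6 124.9] [-3.141 -0.    -0.034] rotvec total [-6.0000e-04 -8.0000e-04 -1.5716e+00] d [ 0.4  0.2 -4.9]
[ 0.  -0.   0.4] [-0.    -0.    -0.131]
[ 0.  -0.   0.4] [-0.    -0.    -0.131]
[ 0.  -0.   0.4] [-0.    -0.    -0.131]
[ 0.  -0.   0.4] [-0.    -0.    -0.131]
[ 0.  -0.   0.4] [-0.    -0.    -0.131]
[0.  0.  0.4] [-0.    -0.    -0.131]
[0.  0.  0.4] [-0.    -0.    -0.131]
[0.  0.  0.4] [-0.    -0.    -0.131]
[0.  0.  0.4] [-0.    -0.    -0.131]
[0.  0.  0.4] [-0.    -0.    -0.131]
[0.  0.  0.4] [-0.    -0.    -0.131]
[0.  0.  0.4] [-0.    -0.    -0.131]
```

View pics/s5.png

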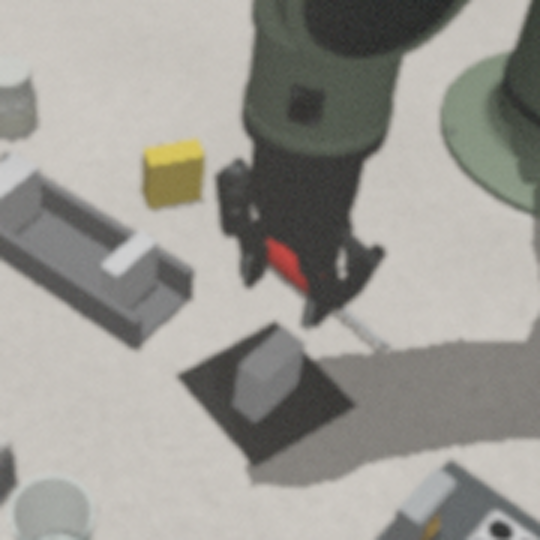

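The blank stands on the mat. Next I'll turn the tool by −1.572, opening fully.

```bash
python3 -m inch '[{"dx":0,"dy":0,"dz":0,"rx":0,"ry":0,"rz":-0.131,"hand":-1},{"dx":0,"dy":0,"dz":0,"rx":0,"ry":0,"rz":-0.131,"hand":-1},{"dx":0,"dy":0,"dz":0,"rx":0,"ry":0,"rz":-0.131,"hand":-1},{"dx":0,"dy":0,"dz":0,"rx":0,"ry":0,"rz":-0.131,"hand":-1},{"dx":0,"dy":0,"dz":0,"rx":0,"ry":0,"rz":-0.131,"hand":-1},{"dx":0,"dy":0,"dz":0,"rx":0,"ry":0,"rz":-0.131,"hand":-1},{"dx":0,"dy":0,"dz":0,"rx":0,"ry":0,"rz":-0.131,"hand":-1},{"dx":0,"dy":0,"dz":0,"rx":0,"ry":0,"rz":-0.131,"hand":-1},{"dx":0,"dy":0,"dz":0,"rx":0,"ry":0,"rz":-0.131,"hand":-1},{"dx":0,"dy":0,"dz":0,"rx":0,"ry":0,"rz":-0.131,"hand":-1}]'; python3 -m inch '[{"dx":0,"dy":0,"dz":0,"rx":0,"ry":0,"rz":-0.131,"hand":-1},{"dx":0,"dy":0,"dz":0,"rx":0,"ry":0,"rz":-0.131,"hand":-1},{"dx":0,"dy":0,"dz":0,"rx":0,"ry":0,"rz":0,"hand":-1},{"dx":0,"dy":0,"dz":0,"rx":0,"ry":0,"rz":0,"hand":-1},{"dx":0,"dy":0,"dz":0,"rx":0,"ry":0,"rz":0,"hand":-1}]'
python3 plan.py .4797 -.0334 .0285 1.538 1; python3 -c "
from h import *
for n in('top','scene'):
    p,d=bot.grab_frame(n);P=cloud(n,d)
    q=P.reshape(-1,3)*1000; q=q[(abs(q[:,0]-480)<60)&(abs(q[:,1]+33)<60)&(q[:,2]>57)&(q[:,2]<69)]
    if len(q)>20: print(n,len(q),cv2.minAreaRect(q[:,:2].astype(np.float32)),np.median(q,0))
cv2.imwrite('pics/s6.png',cv2.resize(p[120:300,260:440,::-1],None,fx=3,fy=3,interpolation=cv2.INTER_CUBIC))"
```

```text
clock: 11.6
position: [0.4793, -0.0335, 0.1235]
tool_rot: [-3.141, -0.001, 1.282]
force: [-0.3, -0.4, -0.6]
grip_width: 0.0852
clock: 12.1
position: [0.4793, -0.0335, 0.1235]
tool_rot: [-3.141, -0.001, 1.536]
force: [0.2, -0.4, 0.3]
grip_width: 0.0854
at [479.3 -33.5 123.5] [-3.141e+00 -1.000e-03  1.536e+00] rotvec total [-0.0003 -0.0009 -0.0025] d [  0.4   0.1 -95. ]
[ 0.   0.4 95. ] [-0.    -0.001 -0.002]
top 131 ((474.91461181640625, -40.86282730102539), (16.47418785095215, 47.63306427001953), 85.36233520507812) [465.9060464  -41.71973955  62.87970039]
scene 215 ((480.8262023925781, -30.062862396240234), (26.666845321655273, 57.8015251159668), 87.85275268554688) [483.0577303  -29.46009684  61.76396558]
```

View pics/s6.png

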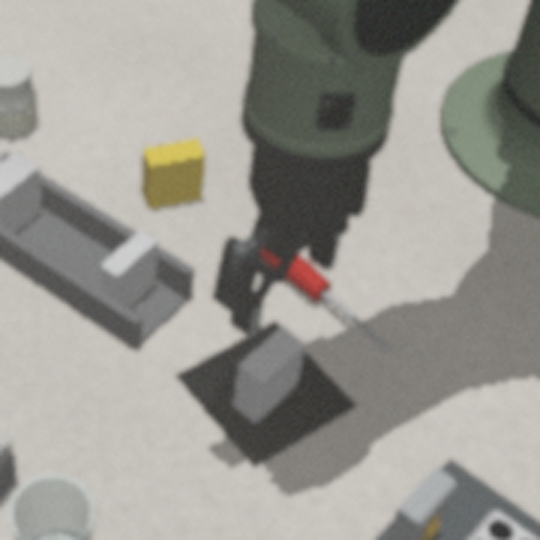

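```bash
python3 -m inch '[{"dx":0,"dy":0,"dz":20,"rx":0,"ry":0,"rz":-0.002,"hand":-1},{"dx":0,"dy":0,"dz":25,"rx":0,"ry":0,"rz":0,"hand":-1},{"dx":0,"dy":0,"dz":25,"rx":0,"ry":0,"rz":0,"hand":-1},{"dx":0,"dy":0,"dz":20,"rx":0,"ry":0,"rz":0,"hand":-1},{"dx":0,"dy":0,"dz":10,"rx":0,"ry":0,"rz":0,"hand":-1},{"dx":0,"dy":0,"dz":5,"rx":0,"ry":0,"rz":0,"hand":-1},{"dx":0,"dy":0,"dz":0,"rx":0,"ry":0,"rz":0,"hand":-1},{"dx":0,"dy":0,"dz":0,"rx":0,"ry":0,"rz":0,"hand":-0.7}]';python3 -m inch '[{"dx":0,"dy":0,"dz":0,"rx":0,"ry":0,"rz":0,"hand":-0.5},{"dx":0,"dy":0,"dz":0,"rx":0,"ry":0,"rz":0,"hand":-0.4},{"dx":0,"dy":0,"dz":0,"rx":0,"ry":0,"rz":0,"hand":-0.2},{"dx":0,"dy":0,"dz":0,"rx":0,"ry":0,"rz":0,"hand":1},{"dx":0,"dy":0,"dz":0,"rx":0,"ry":0,"rz":0,"hand":1},{"dx":0,"dy":0,"dz":0,"rx":0,"ry":0,"rz":0,"hand":1}]' 60; python3 plan.py .4797 -.0334 .0185 1.538 1
python3 -c "
from h import *
p,d=bot.grab_frame('scene')
cv2.imwrite('pics/s7.png',cv2.resize(p[120:300,260:440,::-1],None,fx=3,fy=3,interpolation=cv2.INTER_CUBIC))"
```

```text
clock: 13.0
position: [0.4798, -0.0334, 0.0192]
tool_rot: [3.141, -0.001, 1.54]
force: [0.1, -0.3, -1.0]
grip_width: 0.073
clock: 13.6
position: [0.4797, -0.0333, 0.0192]
tool_rot: [3.141, -0.001, 1.541]
force: [-1.6, 1.5, 12.3]
grip_width: 0.0556
at [479.7 -33.3  19.2] [ 3.141e+00 -1.000e-03  1.541e+00] rotvec total [ 0.0008 -0.0012  0.0028] d [-0.  -0.1 -0.7]
[-0.1 -0.   0.7] [ 0.001 -0.001  0.003]
```

View pics/s7.png

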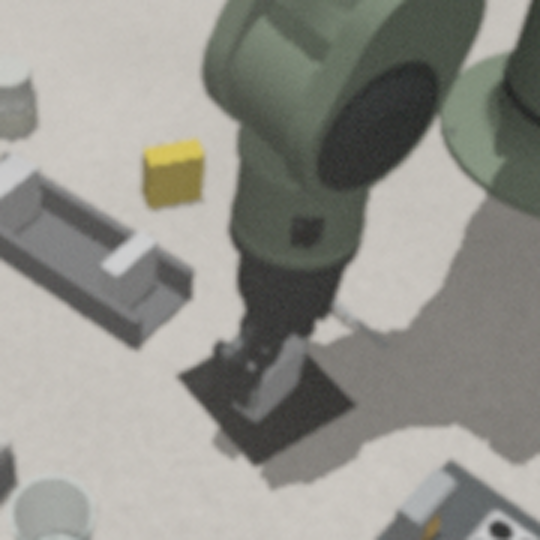

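```bash
python3 -m inch '[{"dx":0,"dy":0,"dz":-5,"rx":0,"ry":0,"rz":0,"hand":1},{"dx":0,"dy":0,"dz":-15,"rx":0,"ry":0,"rz":0,"hand":1},{"dx":0,"dy":0,"dz":-30,"rx":0,"ry":0,"rz":0,"hand":1},{"dx":0,"dy":0,"dz":-35,"rx":0,"ry":0,"rz":0,"hand":1},{"dx":0,"dy":0,"dz":-35,"rx":0,"ry":0,"rz":0,"hand":1},{"dx":0,"dy":0,"dz":-25,"rx":0,"ry":0,"rz":0,"hand":1},{"dx":0,"dy":0,"dz":-10,"rx":0,"ry":0,"rz":0,"hand":1},{"dx":0,"dy":0,"dz":0,"rx":0,"ry":0,"rz":0,"hand":1},{"dx":0,"dy":0,"dz":0,"rx":0,"ry":0,"rz":0,"hand":1}]' 80;  python3 plan.py .5392 .1615 .175 1.538 8
```

```text
clock: 14.55
position: [0.4789, -0.0333, 0.1726]
tool_rot: [-3.14, -0.001, 1.541]
force: [0.9, -0.2, -1.8]
grip_width: 0.0552
at [478.9 -33.3 172.6] [-3.140e+00 -1.000e-03  1.541e+00] rotvec total [-0.0012 -0.001   0.003 ] d [ 60.3 194.8   2.4]
[24.6  6.8 -0.3] [-0. -0.  0.]
[24.6  6.8 -0.3] [-0. -0.  0.]
[24.6  6.8 -0.3] [-0. -0.  0.]
[24.6  6.8 -0.3] [-0. -0.  0.]
[24.6  6.8 -0.3] [-0. -0.  0.]
[24.6  6.8 -0.3] [-0. -0.  0.]
[24.6  6.8 -0.3] [-0. -0.  0.]
[24.6  6.7 -0.3] [-0. -0.  0.]
```

```bash
python3 -m inch '[{"dx":10,"dy":3,"dz":0,"rx":0,"ry":0,"rz":0.003,"hand":1},{"dx":24,"dy":7,"dz":0,"rx":0,"ry":0,"rz":0,"hand":1},{"dx":32,"dy":9,"dz":0,"rx":0,"ry":0,"rz":0,"hand":1},{"dx":35,"dy":9,"dz":0,"rx":0,"ry":0,"rz":0,"hand":1},{"dx":35,"dy":9,"dz":0,"rx":0,"ry":0,"rz":0,"hand":1},{"dx":32,"dy":9,"dz":0,"rx":0,"ry":0,"rz":0,"hand":1},{"dx":20,"dy":6,"dz":0,"rx":0,"ry":0,"rz":0,"hand":1},{"dx":9,"dy":2,"dz":0,"rx":0,"ry":0,"rz":0,"hand":1},{"dx":0,"dy":0,"dz":0,"rx":0,"ry":0,"rz":0,"hand":1},{"dx":0,"dy":0,"dz":0,"rx":0,"ry":0,"rz":0,"hand":1}]' ; python3 -m inch '[{"dx":0,"dy":0,"dz":0,"rx":0,"ry":0,"rz":0,"hand":1},{"dx":0,"dy":0,"dz":0,"rx":0,"ry":0,"rz":0,"hand":1}]'; python3 plan.py .5392 .1615 .175 1.538 1
cat > look.py <<'E'
from h import *
import sys
for n,b in(('top',(60,190,200,300)),('scene',(360,210,500,360))):
    p,d=bot.grab_frame(n);np.save(f'p_{n}.npy',p);P=cloud(n,d);np.save(f'P_{n}.npy',P)
    cv2.imwrite(f'pics/{n}_{sys.argv[1]}.png',cv2.resize(p[b[1]:b[3],b[0]:b[2],::-1],None,fx=4,fy=4,interpolation=cv2.INTER_CUBIC))
s=bot.observe();print(s['position'].round(4),s['tool_rot'].round(4),s['force'].round(1))
E
python3 look.py h1
```

```text
clock: 15.55
position: [0.5396, 0.1602, 0.1734]
tool_rot: [-3.141, -0.0, 1.536]
force: [-1.0, -0.6, -2.9]
grip_width: 0.0551
clock: 15.75
position: [0.5398, 0.1606, 0.1739]
tool_rot: [-3.142, -0.001, 1.536]
force: [1.0, -0.2, -2.0]
grip_width: 0.0552
at [539.8 160.6 173.9] [-3.142e+00 -1.000e-03  1.536e+00] rotvec total [-0.0001 -0.0009 -0.0017] d [-0.6  0.9  1.1]
[ 0.9 -0.6 -1.1] [-0.    -0.001 -0.002]
[0.5398 0.161  0.1739] [ 3.1416e+00 -1.0000e-03  1.5369e+00] [ 0.  -0.7 -2.3]
```

View pics/top_h1.png

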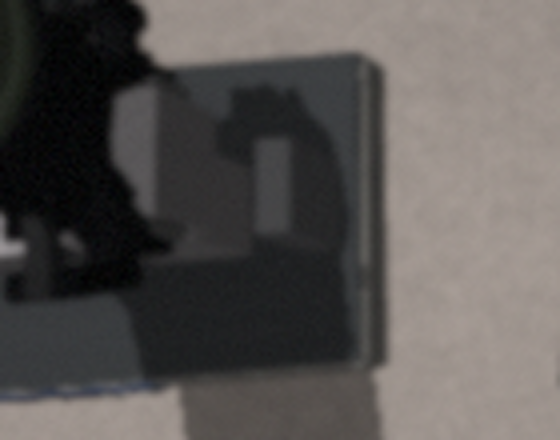

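View pics/scene_h1.png

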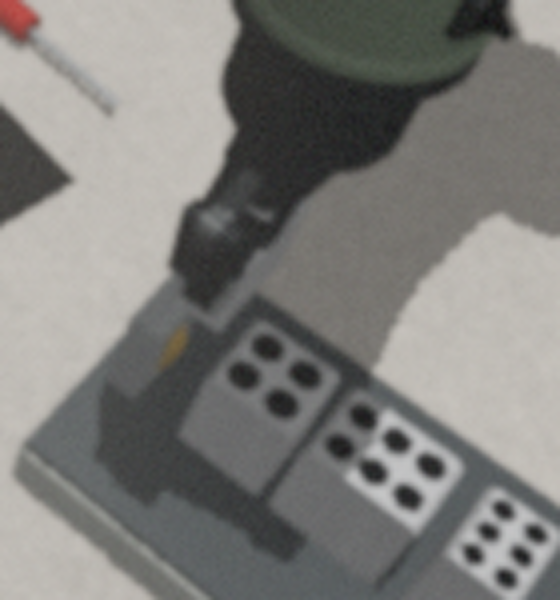

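```bash
cat > rel.py <<'E'
from h import *
import sys
zlo,zhi=float(sys.argv[1]),float(sys.argv[2])
a=-.0328; ey=np.array([-np.sin(a),np.cos(a)]); ex=np.array([np.cos(a),np.sin(a)])
for n,c0 in(('top',(538.4,137)),('scene',(539.6,142.1))):
    p=np.load(f'p_{n}.npy');q=np.load(f'P_{n}.npy')*1000; r=q[...,:2]-c0; lx=r@ex; ly=r@ey; z=q[...,2]
    m=(z>zlo)&(z<zhi)&(abs(lx)<24)&(ly>0)&(ly<60)
    if m.sum(): 
        h=np.histogram(ly[m],np.arange(0,60,1)); print(n,m.sum(),[(int(b),int(c)) for b,c in zip(h[1],h[0]) if c>2])
        # brightness of pts
        pm=m&(p.mean(-1)>60); print('  bright',pm.sum(),np.percentile(ly[pm],[5,25,50,75,95]).round(1) if pm.sum() else '')
    s=(z>60)&(z<105)&(abs(lx)<20)&(ly>-14)&(ly<0); 
    if s.sum(): print('  stop outer',s.sum(),np.median(ly[s]).round(1))
    s=(z>60)&(z<105)&(abs(lx)<20)&(ly>6)&(ly<12); 
    if s.sum(): print('  stop inner',s.sum(),np.median(ly[s]).round(1))
    s=(z>110)&(z<118)&(abs(lx)<20)&(ly>-14)&(ly<14); print('  stop top',s.sum(),np.percentile(ly[s],[3,50,97]).round(1))
    s=(z>110)&(z<118)&(abs(lx)<20)&(ly>30)&(ly<60); print('  block top',s.sum(),np.percentile(ly[s],[3,50,97]).round(1)if s.sum() else '')
E
python3 rel.py 160 185
```

```text
top 159 [(7, 4), (8, 62), (9, 89), (10, 4)]
  bright 0 
  stop outer 159 -8.3
  stop top 198 [-8.6 -0.6  8.6]
  block top 0 
scene 43 [(33, 20), (34, 23)]
  bright 43 [33.8 33.9 34.  34.1 34.2]
  stop inner 57 8.9
  stop top 97 [-8.4 -2.1  7.9]
  block top 198 [38.5 49.4 59.4]
```

```bash
python3 - <<'E'
from h import *
a=-.0328; ey=np.array([-np.sin(a),np.cos(a)]); ex=np.array([np.cos(a),np.sin(a)])
n,c0='scene',(539.6,142.1)
q=np.load('P_scene.npy')*1000;r=q[...,:2]-c0; lx=r@ex; ly=r@ey; z=q[...,2]
def rep(t,m,v): 
    print(t,m.sum(),np.percentile(v[m],[5,50,95]).round(1) if m.sum() else '')
rep('blank +x face/finger',(z>160)&(z<172)&(lx>20)&(ly>5)&(ly<40),lx)
for lo in (160,165,170,180,190,200,210): rep(f'+yface z{lo}',(z>lo)&(z<lo+6)&(abs(lx)<24)&(ly>28)&(ly<40),ly)
rep(' its x',(z>160)&(z<172)&(ly>32)&(ly<36),lx)
rep('block +x face',(z>60)&(z<100)&(lx>15)&(ly>42)&(ly<85),lx)
rep('stop +x face',(z>60)&(z<100)&(lx>15)&(ly>-8)&(ly<8),lx)
q=np.load('P_top.npy')*1000;r=q[...,:2]-(538.4,137); lx=r@ex; ly=r@ey; z=q[...,2]
for lo in (160,165,170,180,190,200,210): rep(f'top -yface z{lo}',(z>lo)&(z<lo+6)&(abs(lx)<40)&(ly>3)&(ly<20),ly); rep('   x',(z>lo)&(z<lo+6)&(abs(lx)<40)&(ly>3)&(ly<20),lx)
E
```

```text
blank +x face/finger 35 [23.6 27.9 28.4]
+yface z160 10 [33.8 34.  34.2]
+yface z165 11 [33.8 34.  34.2]
+yface z170 11 [33.8 34.1 34.2]
+yface z180 8 [33.8 34.  34.2]
+yface z190 10 [33.9 33.9 34.2]
+yface z200 13 [33.7 33.9 34.1]
+yface z210 19 [32.7 33.8 34.1]
 its x 27 [-22.4   7.4  27.9]
block +x face 356 [ 22.   23.7 290.4]
stop +x face 513 [ 22.7 295.5 338.3]
top -yface z160 48 [ 8.1  9.  12.5]
   x 48 [-27.9  -4.3  22.6]
top -yface z165 45 [8.3 9.  9.9]
   x 45 [-25.8  -2.4  23.5]
top -yface z170 43 [ 8.2  9.2 10.4]
   x 43 [-28.1   0.7  22.9]
top -yface z180 61 [ 8.2  9.2 12.1]
   x 61 [-34.2  -8.3  30.1]
top -yface z190 75 [ 8.2  9.2 15. ]
   x 75 [-36.2  -1.7  32.1]
top -yface z200 75 [ 8.5  9.3 15.1]
   x 75 [-35.   -4.5  34.7]
top -yface z210 80 [ 8.4  9.5 16.1]
   x 80 [-30.4  -1.5  28.8]
```

Both cameras agree: the blank's centre is about 12.3 mm from the stop, upright and centred in x (ends at 28 against wall 23). I want about 14.6 mm, so I'll shift +2.3 mm and go down to just above the walls.

```bash
python3 -m inch '[{"dx":1.3,"dy":0,"dz":0,"rx":0,"ry":0,"rz":-0.001,"hand":1},{"dx":1,"dy":0,"dz":10,"rx":0,"ry":0,"rz":0,"hand":1},{"dx":0,"dy":0,"dz":15,"rx":0,"ry":0,"rz":0,"hand":1},{"dx":0,"dy":0,"dz":9,"rx":0,"ry":0,"rz":0,"hand":1},{"dx":0,"dy":0,"dz":4,"rx":0,"ry":0,"rz":0,"hand":1},{"dx":0,"dy":0,"dz":0,"rx":0,"ry":0,"rz":0,"hand":1},{"dx":0,"dy":0,"dz":0,"rx":0,"ry":0,"rz":0,"hand":1},{"dx":0,"dy":0,"dz":0,"rx":0,"ry":0,"rz":0,"hand":1},{"dx":0,"dy":0,"dz":0,"rx":0,"ry":0,"rz":0,"hand":1}]'; python3 look.py h2; python3 rel.py 122 160
```

```text
clock: 16.75
position: [0.5401, 0.164, 0.1361]
tool_rot: [3.141, -0.001, 1.539]
force: [1.0, -0.2, -2.6]
grip_width: 0.0551
[0.54  0.164 0.136] [ 3.1413e+00 -1.2000e-03  1.5388e+00] [-0.3 -0.1 -1.8]
top 215 [(11, 46), (12, 138), (13, 29)]
  bright 0 
  stop outer 156 -8.4
  stop top 190 [-8.6 -0.3  8.8]
  block top 0 
scene 54 [(37, 52)]
  bright 54 [37.1 37.3 37.4 37.5 37.6]
  stop inner 24 8.9
  stop top 42 [-8.9 -4.1  6.6]
  block top 198 [38.4 48.9 59.4]
```

View pics/scene_h2.png

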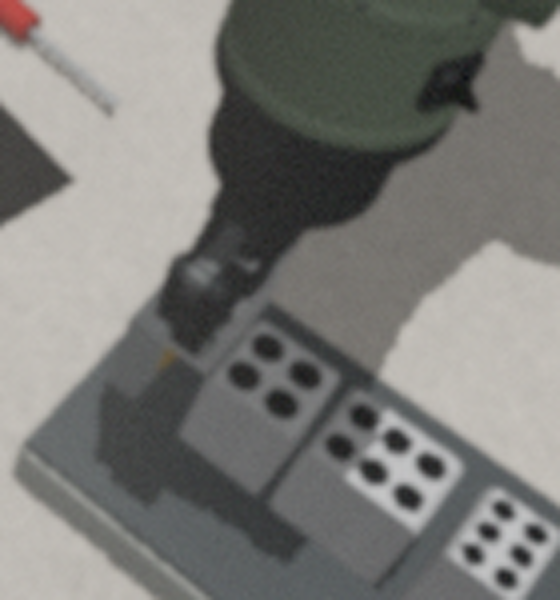

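The centre is now at about 15.6 mm. I'll shift back 1.0 mm and lower in stages, watching force.

```bash
python3 -m inch '[{"dx":-1,"dy":0,"dz":0,"rx":0,"ry":0,"rz":0,"hand":1},{"dx":0,"dy":0,"dz":2,"rx":0,"ry":0,"rz":0,"hand":1},{"dx":0,"dy":0,"dz":3,"rx":0,"ry":0,"rz":0,"hand":1},{"dx":0,"dy":0,"dz":3,"rx":0,"ry":0,"rz":0,"hand":1},{"dx":0,"dy":0,"dz":3,"rx":0,"ry":0,"rz":0,"hand":1},{"dx":0,"dy":0,"dz":3,"rx":0,"ry":0,"rz":0,"hand":1},{"dx":0,"dy":0,"dz":0,"rx":0,"ry":0,"rz":0,"hand":1},{"dx":0,"dy":0,"dz":0,"rx":0,"ry":0,"rz":0,"hand":1}]'; python3 look.py h3; python3 rel.py 119 150
```

```text
clock: 17.65
position: [0.5399, 0.1629, 0.1217]
tool_rot: [-3.141, -0.001, 1.539]
force: [-0.0, 0.2, -2.8]
grip_width: 0.0547
[0.5399 0.163  0.1218] [ 3.1416e+00 -1.0000e-03  1.5387e+00] [ 0.7  0.2 -1.6]
top 165 [(10, 45), (11, 109), (12, 10)]
  bright 0 
  stop outer 160 -8.4
  stop top 224 [-8.6  0.9 11.4]
  block top 0 
scene 41 [(36, 41)]
  bright 41 [36.  36.2 36.3 36.4 36.5]
  stop inner 12 8.9
  stop top 18 [-9.1 -7.1 -2.4]
  block top 208 [36.3 48.4 59. ]
```

The foot is 8 mm inside the walls with no force, and the centre is at 14.5 mm. Continuing down.

```bash
python3 -m inch '[{"dx":0,"dy":0,"dz":4,"rx":0,"ry":0,"rz":0,"hand":1},{"dx":0,"dy":0,"dz":4,"rx":0,"ry":0,"rz":0,"hand":1},{"dx":0,"dy":0,"dz":4,"rx":0,"ry":0,"rz":0,"hand":1},{"dx":0,"dy":0,"dz":4,"rx":0,"ry":0,"rz":0,"hand":1},{"dx":0,"dy":0,"dz":0,"rx":0,"ry":0,"rz":0,"hand":1}]'; python3 -m inch '[{"dx":0,"dy":0,"dz":4,"rx":0,"ry":0,"rz":0,"hand":1},{"dx":0,"dy":0,"dz":4,"rx":0,"ry":0,"rz":0,"hand":1},{"dx":0,"dy":0,"dz":4,"rx":0,"ry":0,"rz":0,"hand":1},{"dx":0,"dy":0,"dz":4,"rx":0,"ry":0,"rz":0,"hand":1},{"dx":0,"dy":0,"dz":0,"rx":0,"ry":0,"rz":0,"hand":1}]'
```

```text
clock: 18.25
position: [0.5396, 0.1629, 0.1051]
tool_rot: [-3.141, -0.001, 1.539]
force: [-0.3, 0.7, -3.3]
grip_width: 0.0552
clock: 18.75
position: [0.5398, 0.1634, 0.0891]
tool_rot: [-3.141, -0.001, 1.539]
force: [1.4, 5.2, -6.3]
grip_width: 0.0548
```

```bash
python3 look.py h4; python3 rel.py 119 135
```

```text
[0.5397 0.1633 0.0891] [-3.1411e+00 -1.1000e-03  1.5391e+00] [ 2.2  5.6 -6.1]
top 233 [(10, 6), (11, 60), (12, 20), (13, 17), (14, 8), (15, 16), (16, 10), (17, 16), (18, 9), (19, 15), (20, 9), (21, 11), (22, 7), (23, 9), (24, 9), (25, 7)]
  bright 171 [11.9 14.3 17.6 21.3 25.2]
  stop outer 162 -8.4
  stop top 222 [-8.4  0.2 12.5]
  block top 0 
scene 24 [(36, 17)]
  bright 24 [27.5 35.8 36.7 36.7 36.9]
  stop inner 1 8.8
  stop top 50 [-8.9 -6.5 -2.5]
  block top 205 [36.9 48.3 59.2]
```

View pics/scene_h4.png

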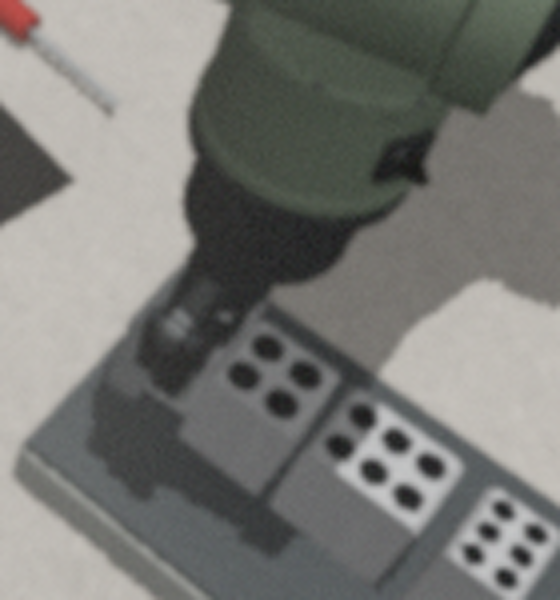

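The strip now pushes sideways with about 5 N, as expected, so the blank is going in freely. The foot has 28 mm to go.

```bash
python3 -m inch '[{"dx":0,"dy":0,"dz":4,"rx":0,"ry":0,"rz":0,"hand":1},{"dx":0,"dy":0,"dz":4,"rx":0,"ry":0,"rz":0,"hand":1},{"dx":0,"dy":0,"dz":4,"rx":0,"ry":0,"rz":0,"hand":1},{"dx":0,"dy":0,"dz":0,"rx":0,"ry":0,"rz":0,"hand":1}]'; python3 -m inch '[{"dx":0,"dy":0,"dz":4,"rx":0,"ry":0,"rz":0,"hand":1},{"dx":0,"dy":0,"dz":4,"rx":0,"ry":0,"rz":0,"hand":1},{"dx":0,"dy":0,"dz":4,"rx":0,"ry":0,"rz":0,"hand":1},{"dx":0,"dy":0,"dz":0,"rx":0,"ry":0,"rz":0,"hand":1},{"dx":0,"dy":0,"dz":0,"rx":0,"ry":0,"rz":0,"hand":1}]'
```

```text
clock: 19.25
position: [0.5396, 0.1633, 0.077]
tool_rot: [-3.141, -0.001, 1.539]
force: [1.5, 4.6, -5.7]
grip_width: 0.0552
clock: 19.75
position: [0.5396, 0.1633, 0.0651]
tool_rot: [-3.141, -0.001, 1.539]
force: [1.7, 4.9, -5.7]
grip_width: 0.0551
```

```bash
python3 -m inch '[{"dx":0,"dy":0,"dz":1.5,"rx":0,"ry":0,"rz":0,"hand":1},{"dx":0,"dy":0,"dz":1,"rx":0,"ry":0,"rz":0,"hand":1},{"dx":0,"dy":0,"dz":0.5,"rx":0,"ry":0,"rz":0,"hand":1},{"dx":0,"dy":0,"dz":0,"rx":0,"ry":0,"rz":0,"hand":1},{"dx":0,"dy":0,"dz":0,"rx":0,"ry":0,"rz":0,"hand":1}]'; python3 -m inch '[{"dx":0,"dy":0,"dz":1,"rx":0,"ry":0,"rz":0,"hand":1},{"dx":0,"dy":0,"dz":0,"rx":0,"ry":0,"rz":0,"hand":1},{"dx":0,"dy":0,"dz":0,"rx":0,"ry":0,"rz":0,"hand":1}]'
```

```text
clock: 20.25
position: [0.5397, 0.1634, 0.0624]
tool_rot: [-3.141, -0.001, 1.539]
force: [0.2, 4.9, -1.0]
grip_width: 0.0553
clock: 20.55
position: [0.5398, 0.1634, 0.0614]
tool_rot: [-3.141, -0.001, 1.539]
force: [1.2, 6.6, -1.5]
grip_width: 0.0548
```

```bash
python3 -m inch '[{"dx":0,"dy":0,"dz":0.6,"rx":0,"ry":0,"rz":0,"hand":1},{"dx":0,"dy":0,"dz":0.6,"rx":0,"ry":0,"rz":0,"hand":1},{"dx":0,"dy":0,"dz":0,"rx":0,"ry":0,"rz":0,"hand":1},{"dx":0,"dy":0,"dz":0,"rx":0,"ry":0,"rz":0,"hand":1}]'; python3 look.py h5; python3 - <<'E'
from h import *
for n in('top','scene'):
    q=np.load(f'P_{n}.npy').reshape(-1,3)*1000
    q=q[(q[:,2]>95)&(q[:,2]<111)&(abs(q[:,0]-540)<32)&(abs(q[:,1]-163)<16)]
    print(n,len(q),np.percentile(q[:,2],[10,50,90]) if len(q) else '')
E
```

```text
clock: 20.95
position: [0.5398, 0.1635, 0.0613]
tool_rot: [-3.142, -0.002, 1.539]
force: [-7.4, 3.7, 24.0]
grip_width: 0.0551
[0.5398 0.1635 0.0613] [-3.1416e+00 -1.9000e-03  1.5391e+00] [-6.9  4.1 23.6]
top 163 [102.62447664 104.60937006 106.7335607 ]
scene 13 [ 97.37752198 103.88715894 107.8304007 ]
```

View pics/scene_h5.png

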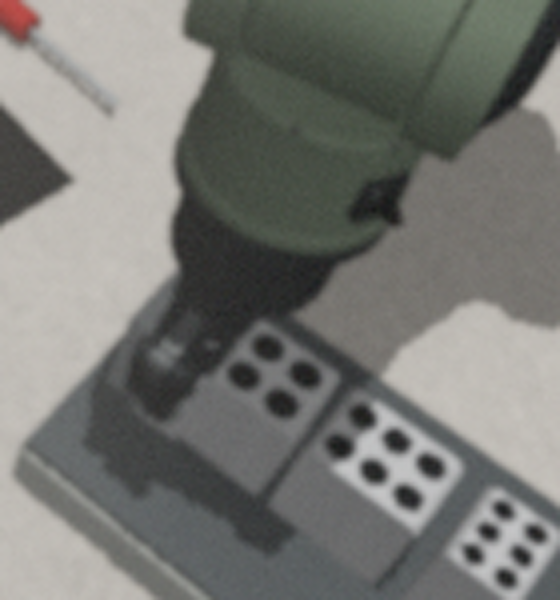

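It is on the deck: 24 N up, and the blank's top reads 104.6 against 105 mm expected. I'll relieve the press, open and withdraw.

```bash
python3 -m inch '[{"dx":0,"dy":0,"dz":-0.7,"rx":0,"ry":0,"rz":0,"hand":1},{"dx":0,"dy":0,"dz":0,"rx":0,"ry":0,"rz":0,"hand":1},{"dx":0,"dy":0,"dz":0,"rx":0,"ry":0,"rz":0,"hand":-0.4},{"dx":0,"dy":0,"dz":0,"rx":0,"ry":0,"rz":0,"hand":-0.6},{"dx":0,"dy":0,"dz":0,"rx":0,"ry":0,"rz":0,"hand":-0.9},{"dx":0,"dy":0,"dz":0,"rx":0,"ry":0,"rz":0,"hand":-0.9},{"dx":0,"dy":0,"dz":0,"rx":0,"ry":0,"rz":0,"hand":-0.9}]'; python3 look.py h6;  python3 -m inch '[{"dx":0,"dy":0,"dz":-5,"rx":0,"ry":0,"rz":0,"hand":-0.9},{"dx":0,"dy":0,"dz":-15,"rx":0,"ry":0,"rz":0,"hand":-0.9},{"dx":0,"dy":0,"dz":-25,"rx":0,"ry":0,"rz":0,"hand":-0.9},{"dx":0,"dy":0,"dz":-30,"rx":0,"ry":0,"rz":0,"hand":-0.9},{"dx":0,"dy":0,"dz":-30,"rx":0,"ry":0,"rz":0,"hand":-0.9},{"dx":0,"dy":0,"dz":-30,"rx":0,"ry":0,"rz":0,"hand":-0.9},{"dx":0,"dy":0,"dz":-20,"rx":0,"ry":0,"rz":0,"hand":-0.9}]'; python3 plan.py .45 .42 .23 1.538 8
```

```text
clock: 21.75
position: [0.5399, 0.1628, 0.0612]
tool_rot: [-3.141, -0.001, 1.539]
force: [-0.5, 0.3, -0.2]
grip_width: 0.0812
[0.5399 0.163  0.0612] [-3.1415e+00 -9.0000e-04  1.5388e+00] [0.3 0.1 0.2]
clock: 22.55
position: [0.5403, 0.1628, 0.2196]
tool_rot: [3.139, -0.002, 1.538]
force: [-0.5, 0.3, -0.9]
grip_width: 0.0811
at [540.3 162.8 219.6] [ 3.139e+00 -2.000e-03  1.538e+00] rotvec total [ 0.0024 -0.0023  0.0003] d [-90.3 257.2  10.4]
[ 31.8 -12.3  -1.3] [ 0. -0.  0.]
[ 31.8 -12.3  -1.3] [ 0. -0.  0.]
[ 31.8 -12.3  -1.3] [ 0. -0.  0.]
[ 31.8 -12.3  -1.3] [ 0. -0.  0.]
[ 31.8 -12.3  -1.3] [ 0. -0.  0.]
[ 31.8 -12.3  -1.3] [ 0. -0.  0.]
[ 31.8 -12.3  -1.3] [ 0. -0.  0.]
[ 31.8 -12.3  -1.3] [ 0. -0.  0.]
```

```bash
python3 -m inch '[{"dx":15,"dy":-6,"dz":0,"rx":0,"ry":0,"rz":0,"hand":-0.9},{"dx":35,"dy":-14,"dz":-2,"rx":0,"ry":0,"rz":0,"hand":-0.9},{"dx":40,"dy":-14,"dz":-2,"rx":0,"ry":0,"rz":0,"hand":-0.9},{"dx":45,"dy":-16,"dz":-2,"rx":0,"ry":0,"rz":0,"hand":-0.9},{"dx":45,"dy":-16,"dz":-2,"rx":0,"ry":0,"rz":0,"hand":-0.9},{"dx":40,"dy":-14,"dz":-2,"rx":0,"ry":0,"rz":0,"hand":-0.9},{"dx":30,"dy":-10,"dz":0,"rx":0,"ry":0,"rz":0,"hand":-0.9},{"dx":10,"dy":-4,"dz":0,"rx":0,"ry":0,"rz":0,"hand":-0.9},{"dx":0,"dy":0,"dz":0,"rx":0,"ry":0,"rz":0,"hand":-0.9},{"dx":0,"dy":0,"dz":0,"rx":0,"ry":0,"rz":0,"hand":-0.9}]'; python3 look.py f1; python3 - <<'E'
from h import *
for n in('top','scene'):
    cv2.imwrite(f'pics/{n}_full.png',np.load(f'p_{n}.npy')[...,::-1])
    q=np.load(f'P_{n}.npy').reshape(-1,3)*1000
    c=(540,163) if n=='top' else(541,167)
    q=q[(q[:,2]>98)&(q[:,2]<109.5)&(abs(q[:,0]-c[0])<34)&(abs(q[:,1]-c[1])<13)]
    print(n,len(q),np.median(q,0).round(1),cv2.minAreaRect(q[:,:2].astype(np.float32)))
E
python3 rect.py
```

```text
clock: 23.55
position: [0.4546, 0.4246, 0.2266]
tool_rot: [3.141, -0.0, 1.538]
force: [0.1, 0.1, 0.5]
grip_width: 0.0809
[0.455  0.4242 0.2267] [ 3.1414e+00 -6.0000e-04  1.5368e+00] [ 0.2 -0.2  0.4]
top 383 [537.8 162.8 105. ] ((538.4052734375, 162.96334838867188), (25.852407455444336, 56.089080810546875), 89.6994857788086)
scene 312 [542.7 166.4 104.3] ((540.9199829101562, 167.0100555419922), (56.741180419921875, 25.65104103088379), 0.26195022463798523)
top heater n 238 box [124 225  11  24] z 0.1134 c [538.4 137.1] size [19.1 46.4] ang 87.4
top heater n 601 box [ 84 227  27  25] z 0.1138 c [540.2 197.6] size [49.3 46.6] ang 86.1
top heater n 755 box [ 50 229  33  26] z 0.1138 c [542.4 259.4] size [61.  46.7] ang 87.9
top heater n 465 box [ 24 232  21  25] z 0.1135 c [544.2 320.1] size [37.8 46.5] ang 89.0
top rack n 431 box [362 226  21  29] z 0.0653 c [ 481.5 -344.2] size [56.5 32.6] ang 2.0
top rack n 270 box [294 237  14  29] z 0.0651 c [ 476.5 -194.3] size [56.1 19.8] ang 2.1
top rack n 83 box [333 299  12  17] z 0.0611 c [ 357. -256.] size [21.8 31.2] ang 81.1
top rack n 66 box [331 310  10  17] z 0.061 c [ 336.4 -246.9] size [18.  30.6] ang 82.5
scene heater n 187 box [393 276  20  20] z 0.1128 c [540.2 142.1] size [18.1 46.3] ang 88.3
scene heater n 539 box [412 290  33  31] z 0.1133 c [541.8 203.2] size [47.8 48.6] ang 88.1
scene heater n 750 box [436 308  40  36] z 0.1134 c [543.8 264. ] size [59.9 48.3] ang 88.7
scene heater n 512 box [471 332  30  31] z 0.1135 c [545.8 325. ] size [36.2 48.4] ang 87.8
scene rack n 164 box [252 171  21  16] z 0.0633 c [ 483.3 -337.8] size [56.3 33.5] ang 2.3
scene rack n 131 box [294 197  19  16] z 0.063 c [ 477.7 -189.2] size [57.1 21. ] ang 0.7
```

View pics/scene_f1.png

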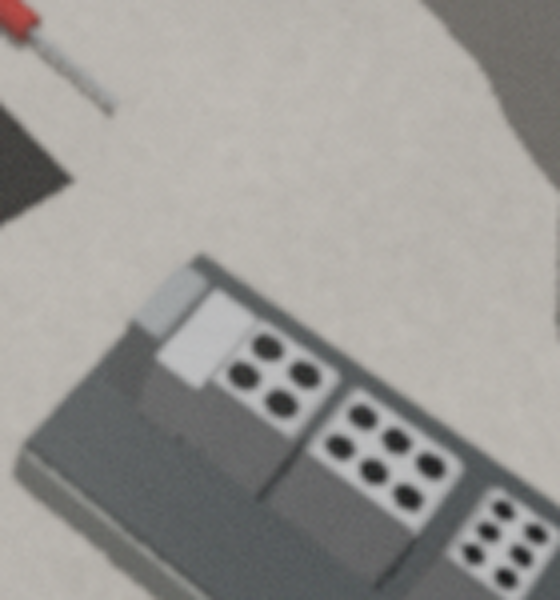

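View pics/scene_full.png

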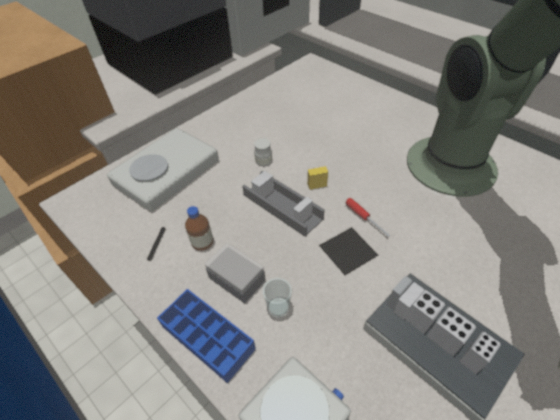

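View pics/top_f1.png

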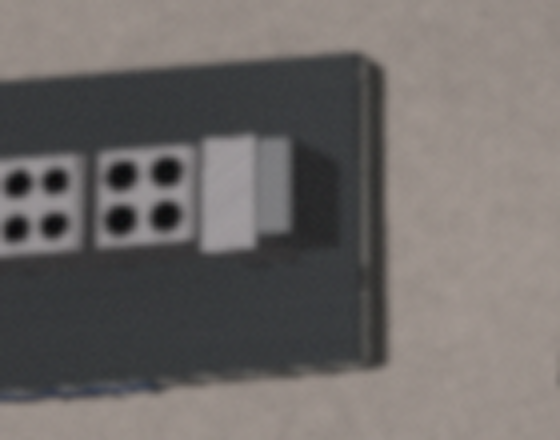

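The blank sits in the gap between end stop and first block, with both other blanks and all bystanders standing. Handing in.

```bash
python3 -m inch '[{"dx":0,"dy":0,"dz":0,"rx":0,"ry":0,"rz":0,"hand":-0.9},{"dx":0,"dy":0,"dz":0,"rx":0,"ry":0,"rz":0,"hand":-0.9}]'; python3 -c "
from workcell import bot
print(bot.job_done())"
```

```text
clock: 23.85
position: [0.4547, 0.4251, 0.2267]
tool_rot: [3.142, -0.001, 1.538]
force: [-0.3, 0.1, 0.4]
grip_width: 0.0808
the job is handed in; nothing more can be done
None
```

I measured the gap at about 28.4 mm, so the 26 mm blank, the middle one in the rack, was the one to fit. I took it by its sides, stood it on the mat and took it again by its ends. I then lowered it in the grip until it met the deck with 24 N, opened the fingers and withdrew. The job was handed in at about 24 s; no verdict is reported.

**Seating:** the blank's top is 105.0 mm above the table in the top camera and 104.3 mm in the scene camera; fully down should read 105 mm. Front to back it is centred within about 1 mm. Its angle in the images is about 0.03 rad off the row, close to the image noise.

**Contact strip:** I did not read it directly. I felt about 5 N from it on the way in. The final pictures put the blank against the first tube block, so the strip should be pushed in by about 2.6 mm.

**Rest of the scene:** the 20 mm and 32 mm blanks stand in the rack where they were. Nothing was knocked over, and the yellow look-alike was left alone.

**Disagreements:**
- The two cameras differed by 4 to 5 mm in y. I trusted the top camera for the approach, then centred the blank on the gap from both views at the heater.
- Both views put the blank's centre at about 16 mm from the end stop, where at most 15.4 mm is possible. I take that as measuring error; the accepted range is 8.5 to 20.5 mm.

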